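# Isolate the pot tumbler and load its hopper

## Task

In the nail studio's back room, first make the pot tumbler safe: swing the isolator handle to OFF and push the hasp slide forward so that the padlock holes of handle, slide and fixed lug all line up. Then gather every gel pot from the bench into the plywood caddy on its mat, and only when all are in it, carry the caddy to the tumbler and tip the pots out of its open end into the feed hopper. Stand the empty caddy upright back on its mat, leave the isolator off and lined up, and leave the polish bottles and the plant where they are.

Things in the scene. Friction and masses are not known exactly. Their poses are not given: they have to be found in the camera images.
- handle (a joint): isolator handle, turns about the upright axis on top of the grey enclosure. 0 = ON (as found: roughly 0 to 0.35 rad), grows anticlockwise seen from above; OFF is 1.571 rad (a quarter turn from 0). It does not click: friction (about 0.12 N m) holds it anywhere from 0 to its stop at 1.95, so it can be swung too far.
- hasp_slide (a joint): aluminium hasp slide on the enclosure top, m. 0 = fully drawn back, found between 0 and 0.02; grows as it is pushed along the enclosure's -y; its hole is over the lug's hole at 0.045. Friction about 1.5 N holds it anywhere; its stop is at 0.062, so it can be pushed too far.
- pivot (a point): isolator: grey box enclosure, 190 x 190 x 60 mm high, fixed on the bench, reaching from -100 to +90 mm in x and -75 to +115 mm in y about this point. The point lies on the handle's axis, on the enclosure's top (z 60 mm); axes are the enclosure's, z up. At joint value 0 the handle's lever points along +y, at OFF along -x.
- handle_post (a point): centre of the upper part of the upright round grip post (18 mm diameter, free 46 mm high, top 18 mm above this point, lever 28 mm below it) at the end of the black lever, 80 mm from the axis. The post turns with the lever.
- handle_hole (a point): centre of the 12 mm padlock hole in the handle's steel eye (24 mm across), 55 mm from the axis on the side opposite the lever; 12 mm above the enclosure's top.
- slide_hole (a point): centre of the 12 mm padlock hole in the eye (24 mm across) at the -y end of the hasp slide; moves along the line x = 55 mm of the enclosure.
- slide_knob (a point): grip centre of the slide's upright steel knob, 16 mm diameter, 40 mm high (top 18 mm above this point, enclosure's top 32 mm below), 50 mm in +y of slide_hole; moves with the slide.
- lug_hole (a point): centre of the 12 mm padlock hole of the fixed steel lug on the enclosure's top, 55 mm in +x of the pivot. A padlock can go through when the handle's and the slide's holes both lie right above it.
- tumbler: white pot tumbler with an open feed hopper, fixed. Origin on the bench under the hopper's centre; z up. Rim 150 mm high, outside 250 (x) x 240 (y) mm; mouth inside about 230 x 220 mm; four steel faces slope in to a floor of about 160 x 150 mm at 50 mm height. A lying drum on its -y side is 192 mm high, from y = -125 to -295 mm.
- mat: black rubber mat, 160 (x) x 230 (y) x 3 mm, fixed on the bench: the caddy's place. Origin under its centre.
- caddy_grip (a point): plywood carrying caddy, 130 (x) x 206 (y) mm, 0.3 kg, loose, on the mat; z up. The point is the grip centre of its handle: an upright plate in the middle, 10 mm thick in x, 70 mm long in y, top 14 mm above this point; the caddy's underside is 64 mm below it. Walls 6 mm thick at both sides and at the +y end, and an 8 mm divider along y at x = 0, all reach 34 mm above the underside.
- caddy_lip (a point): middle of the lower edge of the caddy's open end: 103 mm in -y and 64 mm below caddy_grip (same axes). There is no wall here: pots slide out when this end is tipped down 25 to 37 degrees or more. The divider makes two lanes 55 mm wide, centres at x = +-32 mm; floor 6 mm thick.
- polish_a: nail polish bottle with a tall black cap, 32 mm diameter, 73 mm high, standing; bystander. Origin under its centre.
- polish_b: a second such polish bottle; bystander. Origin under its centre.
- plant: succulent in a terracotta pot, 66 mm across, 118 mm high; bystander. Origin under its centre.
- pot1_center (a point): centre of gel pot 1: round sealed plastic pot, 36 mm diameter, 30 mm high, about 50 g, white with a grey lid, standing on the bench between caddy, tumbler and isolator; all pots are alike, three to five are there (None: not there). z is its axis.
- pot2_center (a point): centre of gel pot 2: round sealed plastic pot, 36 mm diameter, 30 mm high, about 50 g, white with a grey lid, standing on the bench between caddy, tumbler and isolator; all pots are alike, three to five are there (None: not there). z is its axis.
- pot3_center (a point): centre of gel pot 3: round sealed plastic pot, 36 mm diameter, 30 mm high, about 50 g, white with a grey lid, standing on the bench between caddy, tumbler and isolator; all pots are alike, three to five are there (None: not there). z is its axis.
- pot4_center (a point): centre of gel pot 4: round sealed plastic pot, 36 mm diameter, 30 mm high, about 50 g, white with a grey lid, standing on the bench between caddy, tumbler and isolator; all pots are alike, three to five are there (None: not there). z is its axis.
- pot5_center (a point): centre of gel pot 5: round sealed plastic pot, 36 mm diameter, 30 mm high, about 50 g, white with a grey lid, standing on the bench between caddy, tumbler and isolator; all pots are alike, three to five are there (None: not there). z is its axis.
There are look-alikes about, which are no part of the job. Leave any purple look-alike of the part that bears pot2_center alone.

How it is judged:
By the outcome, as a careful person would: the job done as asked, in the order asked, and still so for the second after the job is handed in, with the robot touching nothing.
Of pot1, pot2, pot3, pot4, pot5 only 3 to 5 are there at a start; the rules pass over those that are not, and their reading is None.
At some moment in a run one of pot1, pot2, pot3, pot4, pot5 may be knocked a few centimetres aside while the robot is not near it.
It also fails if it takes over 200 s, if anything falls off the work surface, if the arm or the gripper's body presses on something with over 40 N, if the wrist force passes 120 N, or if a joint passes its speed limit or range.

## Robot

A 6-joint arm with a two-finger parallel gripper is mounted at the origin on the work surface. World frame = base frame: x ahead of the robot, y to its left, z up, the work surface at z = 0. Lengths are in mm, angles in rad, forces in N, time in s.
With the tool pointing down it reaches from about 350 to 850 mm from the base axis. Payload 8.1 kg.
Tool frame: the origin (TCP) lies on the centre line of the jaws, within the pads' length; the fingertips stand r.finger_overhang ahead of it and the grasp point (between the pads) lies 5 mm behind it (r.finger_overhang is the distance from the TCP to the fingertips, in mm); x points along the fingers, y is the direction in which the jaws open and shut, and the axes are right-handed (so a half turn about x gives the same grasp; the last joint's range is limited). The gripper opens to 93 mm and grips with 3 to 60 N. Pads are 15 mm wide; open, the fingers measure 128 mm over their backs; the gripper's body (75 mm by 188 mm) begins 65 mm behind the grasp point.
Start: joints at [1.154, 0.13, 1.488, -0, 1.523, -0.085], TCP at [195.426, 567.286, 201.035] pointing down, gripper open.
Joint ranges: [-2.96, 2.96], [-0.89, 2.26], [0.02, 2.5], [-1.34, 4.48], [0, 2.73], [-2.66, 2.66]. Speed limits (rad/s): [2.39, 2.39, 2.79, 3.14, 3.14, 3.14].

## Interface

Orientations are given as a rotation vector (axis times angle).
In Python, from bench import r gives the robot as it stands. The module is installed in compiled form; this text tells all that it offers.
- The arm moves only by the tool carry_out, never from a script. Its argument "series" is a list of rows, each a list of 3 entries, a list of its own where there are three numbers: the shift along the tool's x, y, z in m, then the turn, a rotation vector about the tool's x, y, z in rad, then the opening, from 0 (shut) to 1 (fully open). In form: [[[dx, dy, dz], [wx, wy, wz], gripper], ...]. A call has 1 to 5 rows; each row is the pose to reach, as a shift and turn from the pose commanded when the call began, along the tool's axes at that moment; what a row does not reach only later rows make up. A row lasts 1/8 s, in which the tool goes at most 62.5 mm and 10.7 degrees, less where a joint would pass 70% of its speed; a pose out of reach is approached as far as the arm can. A call with a gripper value outside its range is refused whole. The fingers move at their own pace and stop on an object; "grip_force" is the grip in N (left out, the last holds). Time passes only in rows, so rows that repeat a pose let the fingers close. It gives the time, the measured TCP pose, the force and the opening at its end, in the units of the state.
- r.read_state(): the state, without advancing time (a new reading comes with each control period).
- r.camera(name): name is "side" or "top" or "wrist"; returns (picture, depth): 420x560x3 uint8, red, green, blue; 420x560 float32, mm along the optical axis (not along the pixel's ray), 0 where there is no reading.
- r.get_calibration(name): a dict with "fovy" (degrees; the focal length in pixels is half the picture's height over the tangent of half this angle, whatever the lens; pixels are square), "cx", "cy" (the principal point, pixels), "view" (4x4, takes a point from world to camera coordinates). Camera axes: x right, y down, z forward; pixel columns grow to the right and rows downward; lengths in mm; the calibration is good to about 2 mm. The wrist camera is an equidistant fisheye: a pixel r from the principal point sees the ray r / f radians off the axis. A picture is of the moment at which its call begins: read the wrist's pose just before it. get_calibration takes no time and is no camera call; for the wrist camera it gives the pose at the moment of the call.
- r.close_job(): hands the job in, once; it reports no verdict.
The state is a dict: "clock": time; "q": joint angles; "dq": joint speeds; "joint_torque": joint torques, N m; "tool_pos": TCP position; "orientation": TCP orientation; "ft_force": force on the tool from outside, world axes, zero at the start; "wrist_torque": the same for the moment, N m; "gripper_width": finger opening in mm.
Only numpy, scipy, OpenCV 4.12 (cv2) and the standard library are available. Lean on these libraries where they do the work, as an engineer would, in place of code of your own. Each camera call takes 0.05 s, during which the arm holds its last target.

## Working session

There is one attempt and no reset: what is moved stays moved. The work goes in short steps, Python scripts to look and compute and a tool call to move; the robot and the scene stay as the last step left them, time stands still between calls to the robot, and variables do not carry over. Pictures are saved under pics/ and viewed, and the job is handed in when it is done.

Besides the shell and the picture viewer there is one more tool, called after "Emit:" as a command line: name --argument value ..., lists and objects as JSON in quotes. carry_out: Moves the arm, as the interface text tells. Its arguments: {"type":"object","properties":{"series":{"type":"array"},"grip_force":{"type":"number"}},"required":["series"]}

```bash
ls; mkdir -p pics
cat > h.py <<'E'
import numpy as np, cv2
from bench import r
from scipy.spatial.transform import Rotation as R
def cal(n):
    c=r.get_calibration(n); f=210/np.tan(np.radians(c['fovy'])/2); return f,c['cx'],c['cy'],np.array(c['view'])
def save(n,fn):
    c=cal(n); p,d=r.camera(n); cv2.imwrite('pics/'+fn+'.png',cv2.cvtColor(p,cv2.COLOR_RGB2BGR)); np.savez('pics/'+fn+'.npz',p=p,d=d,f=c[0],cx=c[1],cy=c[2],V=c[3],fish=(n=='wrist'))
    return p,d
def ray(z,u,v):
    x=(u-z['cx']);y=(v-z['cy']);f=float(z['f'])
    if z['fish']:
        rr=np.hypot(x,y);t=rr/f
        s=np.sin(t)/max(rr,1e-9); return np.array([x*s,y*s,np.cos(t)])
    return np.array([x/f,y/f,1.])
def pt(fn,u,v,h=None):
    z=np.load('pics/'+fn+'.npz');V=z['V'];k=ray(z,u,v);Ri=V[:3,:3].T;o=-Ri@V[:3,3]
    if h is None:
        d=z['d'][int(round(v)),int(round(u))]; return o+Ri@(k/k[2]*d)
    w=Ri@k; return o+w*(h-o[2])/w[2]
def cloud(fn):
    z=np.load('pics/'+fn+'.npz');V=z['V'];d=z['d'];v,u=np.mgrid[:420,:560]
    f=float(z['f']);x=u-z['cx'];y=v-z['cy']
    if z['fish']:
        rr=np.hypot(x,y)+1e-9;t=rr/f;s=np.tan(t)/rr;X=np.stack([x*s,y*s,np.ones_like(x)],-1)
    else: X=np.stack([x/f,y/f,np.ones_like(x,float)],-1)
    P=X*d[...,None]; P=(P-V[:3,3])@V[:3,:3]; P[d<=0]=np.nan
    return P,z['p']
def crop(fn,u0,v0,u1,v1,out,s=None):
    im=cv2.imread('pics/'+fn+'.png')[v0:v1,u0:u1]; s=s or min(800/(u1-u0),600/(v1-v0))
    cv2.imwrite('pics/'+out+'.png',cv2.resize(im,None,fx=s,fy=s,interpolation=cv2.INTER_CUBIC)); print('scale',s)
def meet(obs):
    A=np.zeros((3,3));b=np.zeros(3)
    for fn,u,v in obs:
        z=np.load('pics/'+fn+'.npz');V=z['V'];k=ray(z,u,v);Ri=V[:3,:3].T;o=-Ri@V[:3,3];w=Ri@k;w/=np.linalg.norm(w);M=np.eye(3)-np.outer(w,w);A+=M;b+=M@o
    return np.linalg.solve(A,b)
def st():
    s=r.read_state(); print('t',s['clock'],'pos',np.round(s['tool_pos'],1),'ori',np.round(s['orientation'],3),'F',np.round(s['ft_force'],1),'w',round(s['gripper_width'],1),'q',np.round(s['q'],3)); return s
E
python3 - <<'E'
from h import *
st(); print(r.finger_overhang)
for n in ['side','top','wrist']:
    save(n,n+'0'); f,cx,cy,V=cal(n); print(n,f,cx,cy,-V[:3,:3].T@V[:3,3],V[2,:3])
s=r.read_state();print(R.from_rotvec(s['orientation']).as_matrix().round(3))
E
```

```text
pics
t 0.0 pos [195.2 566.7 200. ] ori [ 0.259  1.556 -0.262] F [-0.9 -0.2  1.1] w 92.8 q [ 1.154  0.131  1.489  0.     1.523 -0.085]
14.0
side 467.2206447600188 278.2475868706256 210.76573808439875 [548.10429473 829.90915271 764.80050702] [ 0.08361932 -0.77182583 -0.63031159]
top 480.0374850276988 279.26819620799444 210.41535594142522 [ 429.39461228   13.59974303 1145.91136454] [ 0.17828068 -0.0125189  -0.98390003]
wrist 325.19226210127806 278.07114769014385 204.92452093492088 [130.26267639 588.94556728 383.59036046] [ 0.23575682 -0.08269466 -0.96828731]
[[-0.001  0.326  0.945]
 [-0.001  0.945 -0.326]
 [-1.    -0.001 -0.   ]]
```

View pics/side0.png

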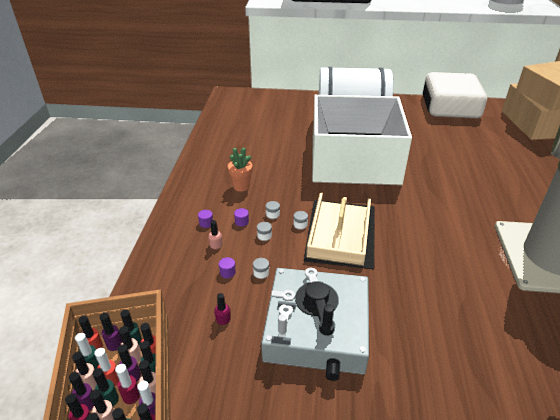

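View pics/top0.png

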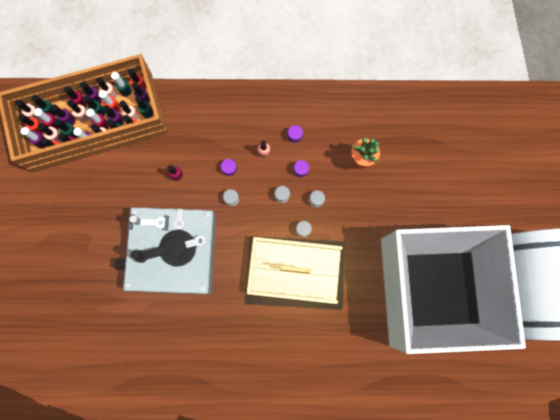

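View pics/wrist0.png

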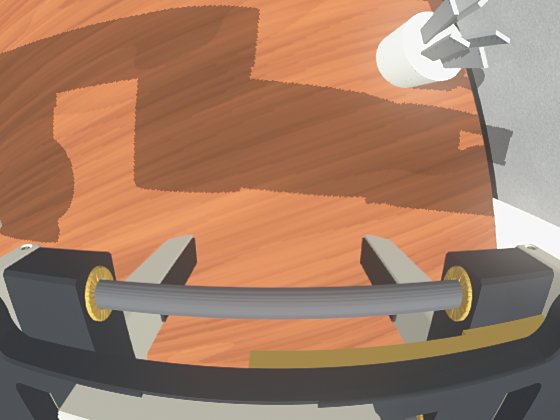

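Run:
```python
from h import *
for n,u,v in [('pA',231,198),('pB',282,194),('pC',317,198),('pD',304,228),('pur1',228,167),('pur2',295,133),('pur3',301,168)]:
    print(n,pt('top0',u,v).round(1))
for n,u,v in [('pA',261,262),('pB',264,228),('pC',273,207),('pD',301,215)]:
    print(n,'side',pt('side0',u,v).round(1))
for n,u,v in [('enc',132,211),('enc',214,211),('enc',125,291),('enc',211,293),('post',138,257),('piv',178,247),('heye',200,240),('lug',180,217),('slidehole',161,222),('knob',133,219)]:
    print(n,pt('top0',u,v).round(1))
for n,u,v in [('polA',175,172),('polB',264,148),('plant',366,150),('hop',388,232),('hop',513,230),('hop',405,350),('hop',520,347)]:
    print(n,pt('top0',u,v).round(1))
for k in ['top0','side0']:
    pass
crop('top0',110,195,230,305,'enc_t'); crop('side0',250,260,380,380,'enc_s'); crop('top0',235,220,355,310,'cad_t');crop('top0',200,110,340,240,'pots_t')
```

```text
pA [661.4 114.1  28.1]
pB [671.8  -7.1  27.9]
pC [662.4 -90.4  28.1]
pD [590.1 -58.9  28.3]
pur1 [736.2 122.4  32.4]
pur2 [822.5 -38.4  32.4]
pur3 [736.3 -52.8  26.6]
pA side [664.3 113.9  32.3]
pB side [672.    2.3  33.4]
pC side [660.3 -83.5  30. ]
pD side [587.9 -56.3  32.2]
enc [623.5 337.3  58.7]
enc [634.3 156.6   3.5]
enc [4.434e+02 3.603e+02 3.000e-01]
enc [439.3 159.8  -6.4]
post [513.1 300.1 122.3]
piv [538.5 223.7  84.9]
heye [557.4 179.8  58. ]
lug [609.1 225.9  64.4]
slidehole [598.3 269.8  58.9]
knob [596.5 318.5 111.3]
polA [720.6 246.3  42. ]
polB [776.9  36.1  54.9]
plant [ 767.3 -201.6   74.6]
hop [ 5.852e+02 -2.635e+02  5.000e-01]
hop [ 5.914e+02 -5.679e+02 -3.000e-01]
hop [ 324.3 -256.5  134.6]
hop [ 331.9 -485.3  150.4]
scale 5.454545454545454
scale 5.0
scale 6.666666666666667
scale 4.615384615384615
```

View pics/enc_t.png

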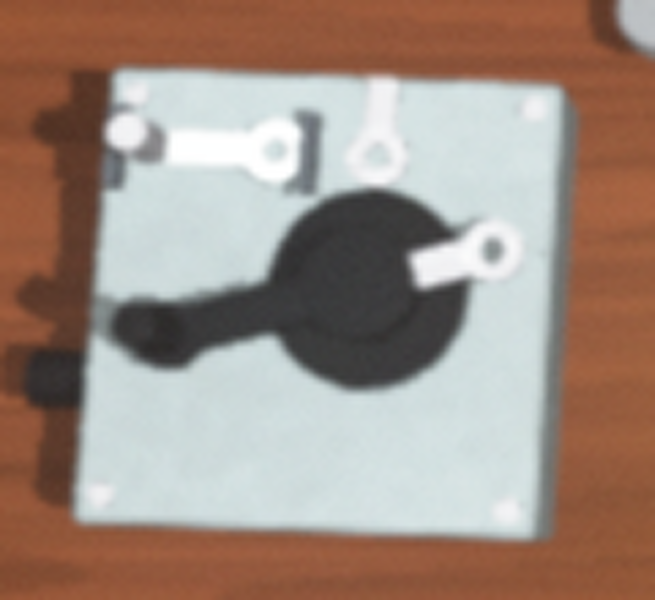

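View pics/enc_s.png

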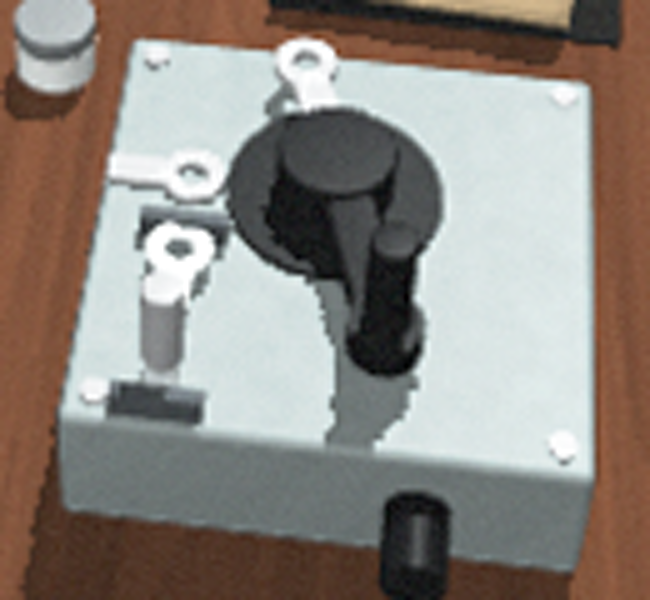

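View pics/cad_t.png

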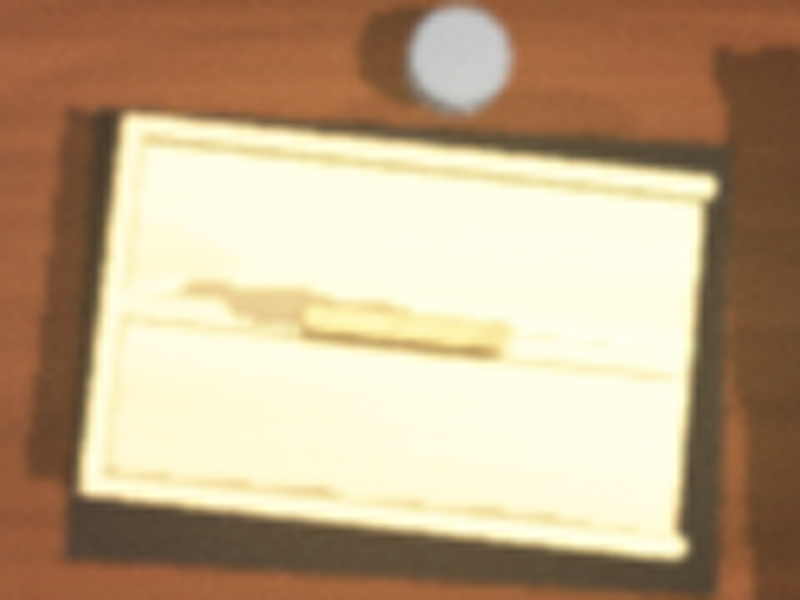

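View pics/pots_t.png

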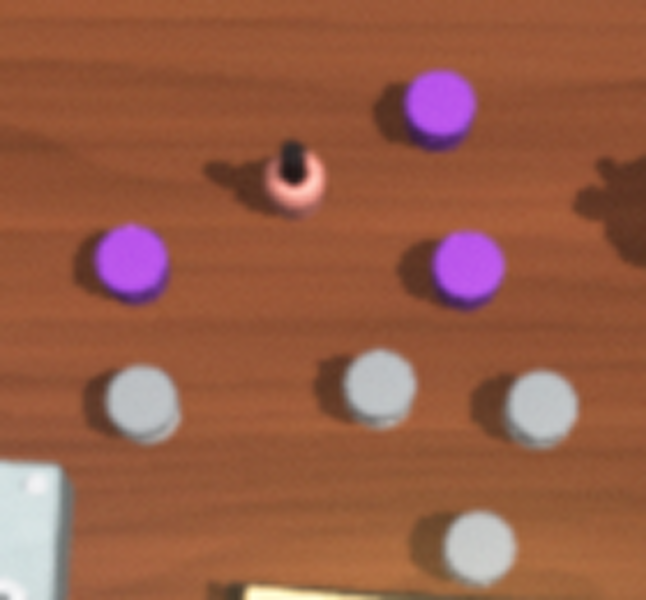

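Run:
```python
from h import *
T=lambda u,v:('top0',110+u/5.4545-.4,195+v/5.4545-.4)
S=lambda u,v:('side0',250+u/5-.4,260+v/5-.4)
names={'c++':(T(114,70),S(62,418)),'c+-':(T(563,88),S(134,42)),'c-+':(T(75,520),S(593,480)),'c--':(T(540,538),S(588,85)),
'lughole':(T(376,156),S(193,172)),'slidehole':(T(275,151),S(179,246)),'hhole':(T(493,250),S(307,58)),
'knobtop':(T(128,130),None),'posttop':(T(145,322),S(397,235)),'hubtop':(T(360,275),S(338,160))}
for n,(a,b) in names.items():
    if b: print(n,meet([a,b]).round(1),end=' ')
    for h in (60,72): print(h,pt(*a,h=h).round(1)[:2], pt(*b,h=h).round(1)[:2] if b else '',end=' ')
    print()
print(pt(*T(128,130),h=110), pt(*T(145,322),h=124))
# caddy
C=lambda u,v:('top0',235+u/6.6667-.4,220+v/6.6667-.4)
for n,u,v,h in [('++',120,112,37),('-+',80,495,37),('+-',718,185,37),('--',688,558,37),('grip1',305,318,81),('grip2',510,337,81),('m++',97,108,3),('m-+',68,558,3),('m+-',730,147,3),('m--',716,592,3)]:
    print(n,pt(*C(u,v),h=h).round(1))
# pots
Q=lambda u,v:('top0',200+u/4.6154-.4,110+v/4.6154-.4)
for n,u,v in [('A',142,401),('B',379,386),('C',541,405),('D',479,547)]: print(n,pt(*Q(u,v),h=30).round(1))
crop('side0',190,195,385,275,'cad_s')
crop('top0',375,215,560,365,'hop_t')
```

```text
c++ [631.4 340.7  60.4] 60 [631.6 340.8] [631.3 340.5] 72 [629.3 337.2] [629.9 348.8] 
c+- [625.6 152.6  57.4] 60 [624.7 152.3] [625.7 155. ] 72 [622.6 150.7] [624.4 166.5] 
c-+ [445.  346.3  59.2] 60 [445. 346.] [445.2 346.8] 72 [444.8 342.3] [446.9 355. ] 
c-- [438.3 157.1  56.5] 60 [438.2 156.7] [439.  160.4] 72 [438.1 155.1] [440.9 171.8] 
lughole [594.6 228.3  66.5] 60 [595.5 229.6] [595.1 222.6] 72 [593.6 227.2] [594.3 233. ] 
slidehole [596.  269.   71.5] 60 [597.4 271.8] [597.2 259.7] 72 [595.6 269. ] [596.3 269.4] 
hhole [553.6 176.4  80.4] 60 [556.2 179.5] [553.7 156.9] 72 [554.8 177.7] [553.6 168.4] 
60 [606.1 333.5]  72 [604.1 330. ]  
posttop [518.9 302.6 128.6] 60 [525.7 322. ] [514.8 246. ] 72 [524.7 318.6] [515.4 255.9] 
hubtop [541.1 229.9  82.3] 60 [545.5 234.2] [538.7 210.7] 72 [544.2 231.8] [538.9 221.3] 
[597.9281965 318.814127  110.       ] [520.06258252 303.857205   124.        ]
++ [568.7  61.3  37. ]
-+ [437.2  73.4  37. ]
+- [ 543.9 -146.9   37. ]
-- [ 416.5 -133.9   37. ]
grip1 [494.8  -2.6  81. ]
grip2 [488.7 -70.5  81. ]
m++ [574.4  71.1   3. ]
m-+ [415.6  79.1   3. ]
m+- [ 561.1 -156.4    3. ]
m-- [ 404.4 -148.1    3. ]
A [664.7 115.5  30. ]
B [673.2  -6.3  30. ]
C [663.6 -89.8  30. ]
D [589.6 -57.3  30. ]
scale 4.102564102564102
scale 4.0
```

View pics/cad_s.png

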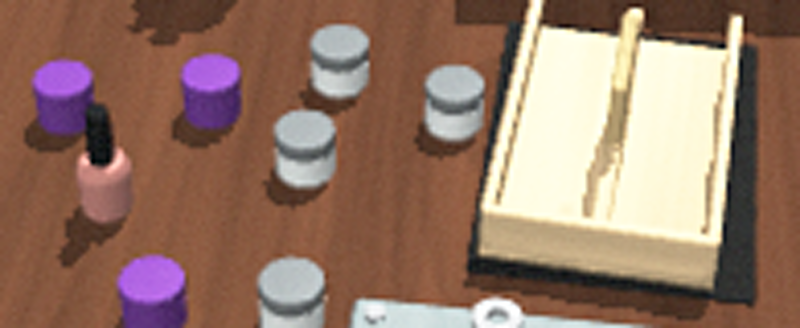

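View pics/hop_t.png

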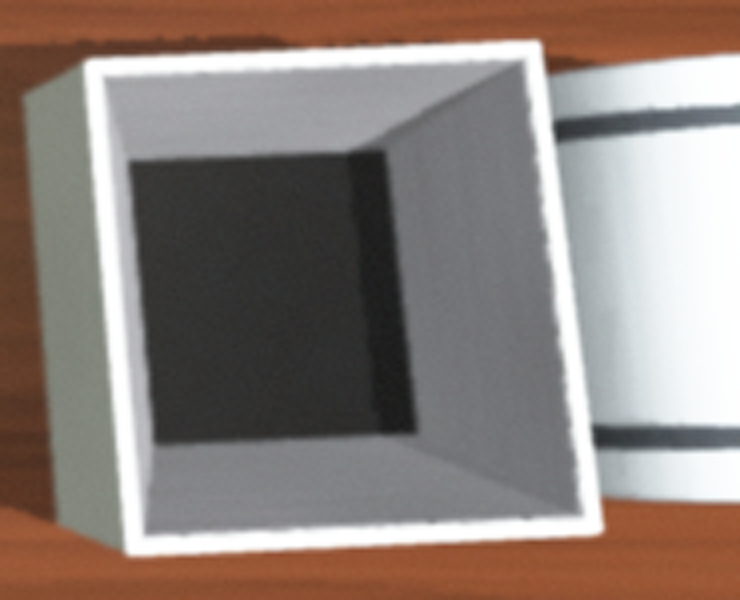

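```bash
cat >> h.py <<'E'
def Rdown(yaw,tilt=0):
    # yaw: direction of tool y (deg) ; tilt deg: rotation about tool y afterwards
    a=np.radians(yaw); y=np.array([np.cos(a),np.sin(a),0]); x=np.array([0,0,-1.]); z=np.cross(x,y)
    M=R.from_matrix(np.stack([x,y,z],1)); return M*R.from_rotvec([0,np.radians(tilt),0])
def rel(p,M=None,s=None):
    s=s or r.read_state(); R0=R.from_rotvec(s['orientation']); d=R0.inv().apply(np.array(p)-s['tool_pos'])/1000
    w=(R0.inv()*M).as_rotvec() if M is not None else np.zeros(3)
    print('shift',d.round(4).tolist(),'turn',w.round(3).tolist(), 'dist %.0f'%(np.linalg.norm(d)*1000))
    return d,w
def via(ps,M=None):
    for p in ps: rel(p,M)
E
python3 - <<'E'
from h import *
H=lambda u,v:('top0',375+u/4-.4,215+v/4-.4)
for u,v in [(85,60),(543,42),(603,533),(128,555)]: print(pt(*H(u,v),h=150).round(1))
K=lambda u,v:('side0',190+u/4.1026-.4,195+v/4.1026-.4)
Q=lambda u,v:('top0',200+u/4.6154-.4,110+v/4.6154-.4)
for n,a,b in [('A',(142,401),(292,278)),('B',(379,386),(305,131)),('C',(541,405),(340,45)),('D',(479,547),(455,84))]: print(n,meet([Q(*a),K(*b)]).round(1))
C=lambda u,v:('top0',235+u/6.6667-.4,220+v/6.6667-.4)
print('gripfar',meet([C(510,333),K(634,14)]).round(1), 'wall++',meet([C(120,112),K(483,207)]).round(1),'-+',meet([C(80,495),K(717,238)]).round(1))
rel([520,304,200],Rdown(90))
rel([520,304,105],Rdown(90))
E
```

```text
[ 570. -244.  150.]
[ 580.5 -486.9  150. ]
[ 330.3 -496.2  150. ]
[ 319.4 -255.3  150. ]
A [664.4 115.2  32.4]
B [673.2  -6.3  30.4]
C [663.  -89.8  29.7]
D [589.3 -57.2  31.1]
gripfar [488.3 -70.2  82.2] wall++ [567.   61.1  43.2] -+ [438.4  72.9  43. ]
shift [0.0004, -0.1428, 0.3927] turn [-0.332, -0.0, 0.001] dist 418
shift [0.0954, -0.1426, 0.3927] turn [-0.332, -0.0, 0.001] dist 429
```

Emit:
carry_out --series '[[[0, -0.02, 0.056], [-0.08, 0, 0], 1], [[0, -0.04, 0.112], [-0.16, 0, 0], 1], [[0, -0.06, 0.168], [-0.24, 0, 0], 1], [[0, -0.08, 0.224], [-0.332, 0, 0], 1], [[0, -0.1, 0.28], [-0.332, 0, 0], 1]]'

```text
clock: 0.78
tool_pos: [428.7, 380.1, 200.8]
orientation: [-0.001, 1.571, 0.001]
ft_force: [0.4, 0.4, 0.5]
gripper_width: 92.9
```

Run:
```python
from h import *
st();rel([520,304,180],Rdown(90))
```

```text
t 0.775 pos [428.7 380.1 200.8] ori [-1.000e-03  1.571e+00  1.000e-03] F [0.4 0.4 0.5] w 92.9 q [ 0.636  0.058  1.566  0.     1.518 -0.937]
shift [0.0208, -0.0762, 0.0912] turn [0.002, -0.0, 0.0] dist 121
```

Emit:
carry_out --series '[[[0, -0.038, 0.046], [0, 0, 0], 1], [[0, -0.076, 0.091], [0, 0, 0], 1], [[0, -0.076, 0.091], [0, 0, 0], 1]]'

```text
clock: 1.15
tool_pos: [521.1, 302.2, 200.3]
orientation: [0.003, 1.571, -0.005]
ft_force: [-0.3, -0.7, -0.6]
gripper_width: 92.9
```

Run:
```python
from h import *
st();save('wrist','w1');f,cx,cy,V=cal('wrist');print(-V[:3,:3].T@V[:3,3])
```

```text
t 1.15 pos [521.1 302.2 200.3] ori [ 0.003  1.571 -0.005] F [-0.3 -0.7 -0.6] w 92.9 q [ 4.410e-01  1.380e-01  1.481e+00 -1.000e-03  1.523e+00 -1.125e+00]
[450.78916961 303.60979894 383.80057203]
```

View pics/w1.png

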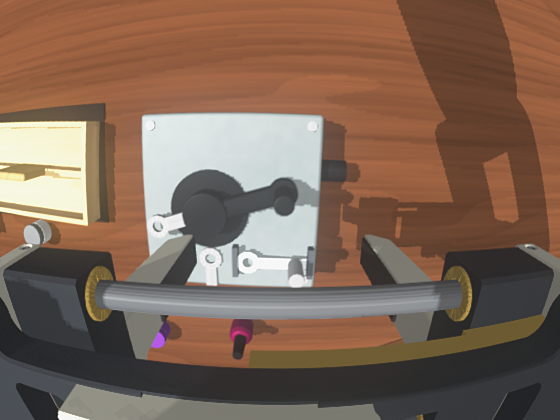

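Run:
```python
from h import *
crop('w1',135,105,345,295,'w1c')
```

```text
scale 3.1578947368421053
```

View pics/w1c.png

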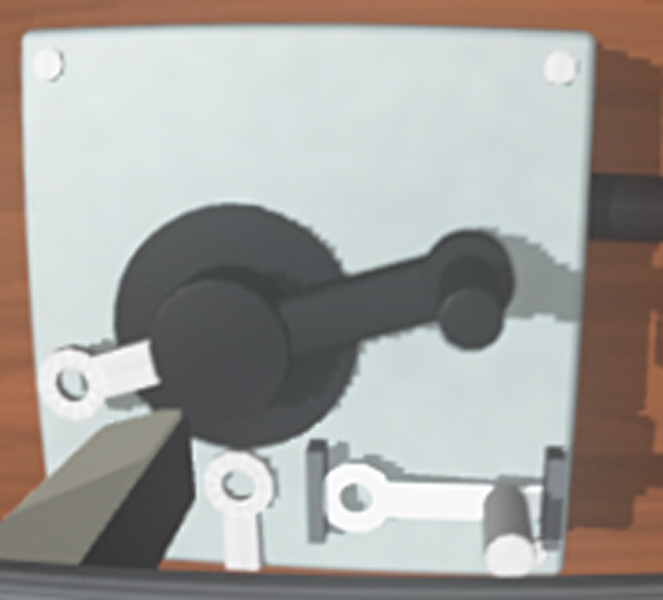

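Run:
```python
from h import *
W=lambda u,v:('w1',135+u/3.158-.35,105+v/3.158-.35)
T=lambda u,v:('top0',110+u/5.4545-.4,195+v/5.4545-.4)
for n,a,h in [('posttop',(471,318),128),('hole lug',(241,484),66),('slide',(356,497),71.5),('hh',(72,380),72),('hub',(222,335),83),('knob',(510,555),110),('c--',(22,33),60),('c-+',(593,37),60),('c++',(563,575),60)]:
    print(n,pt(*W(*a),h=h).round(1))
for n,a,b in [('lug',(241,484),(376,156)),('slide',(356,497),(275,151)),('hh',(72,380),(493,250)),('post',(471,318),(145,322)),('knob',(510,555),(128,130))]: print(n,meet([W(*a),T(*b)]).round(1))
```

```text
posttop [518.6 306.1 128. ]
hole lug [592.9 228.6  66. ]
slide [594.7 268.8  71.5]
hh [554.  173.7  72. ]
hub [535.3 230.   83. ]
knob [596.4 318.2 110. ]
c-- [438.3 159.4  60. ]
c-+ [445.4 345.6  60. ]
c++ [631.3 340.3  60. ]
lug [594.4 228.5  64. ]
slide [595.4 268.9  70.8]
hh [553.1 176.4  77.8]
post [521.  306.1 117. ]
knob [597.9 318.8 108.1]
```

Emit:
carry_out --series '[[[0.05, 0.003, -0.0015], [0, 0, 0], 1], [[0.095, 0.003, -0.0015], [0, 0, 0], 1], [[0.095, 0.003, -0.0015], [0, 0, 0], 0], [[0.095, 0.003, -0.0015], [0, 0, 0], 0], [[0.095, 0.003, -0.0015], [0, 0, 0], 0]]' --grip_force 12

```text
clock: 1.82
tool_pos: [518.5, 309.8, 109.1]
orientation: [0.001, 1.567, 0.002]
ft_force: [-0.1, -1.0, 0.2]
gripper_width: 67.4
```

Emit:
carry_out --series '[[[0, 0, 0], [0, 0, 0], 0], [[0, 0, 0], [0, 0, 0], 0]]'

```text
clock: 2.08
tool_pos: [517.6, 308.8, 107.0]
orientation: [0.0, 1.57, 0.001]
ft_force: [-0.6, 0.4, -0.1]
gripper_width: 47.7
```

Run:
```python
from h import *
s=st();p0=s['tool_pos'];piv=np.array([539.3,228.8]);a0=-0.032
v=p0[:2]-piv;rad=np.hypot(*v);an=np.arctan2(v[1],v[0]);print(rad,an-a0-np.pi/2)
end=np.pi+a0
for k in np.linspace(an,end,9)[1:]:
    q=piv+80*np.array([np.cos(k),np.sin(k)]); rel([*q,p0[2]])
```

```text
t 2.075 pos [517.6 308.8 107. ] ori [0.00e+00 1.57e+00 1.00e-03] F [-0.6  0.4 -0.1] w 47.7 q [ 0.453  0.197  1.588  0.     1.355 -1.118]
82.87808584025257 0.29691784461980997
shift [-0.0, -0.0071, -0.0112] turn [0.0, 0.0, 0.0] dist 13
shift [-0.0, -0.0132, -0.0224] turn [0.0, 0.0, 0.0] dist 26
shift [-0.0001, -0.021, -0.0324] turn [0.0, 0.0, 0.0] dist 39
shift [-0.0001, -0.0304, -0.0411] turn [0.0, 0.0, 0.0] dist 51
shift [-0.0001, -0.0409, -0.0481] turn [0.0, 0.0, 0.0] dist 63
shift [-0.0001, -0.0525, -0.0534] turn [0.0, 0.0, 0.0] dist 75
shift [-0.0001, -0.0648, -0.0568] turn [0.0, 0.0, 0.0] dist 86
shift [-0.0001, -0.0774, -0.0583] turn [0.0, 0.0, 0.0] dist 97
```

Emit:
carry_out --series '[[[0, -0.003, 0], [0, 0, 0], 0], [[0, -0.003, 0], [0, 0, 0], 0], [[0, -0.003, 0], [0, 0, 0], 0], [[0, -0.003, 0], [0, 0, 0], 0], [[0, -0.003, 0], [0, 0, 0], 0]]'

```text
clock: 2.7
tool_pos: [517.0, 306.1, 106.0]
orientation: [0.0, 1.571, 0.001]
ft_force: [-0.4, 4.4, -0.9]
gripper_width: 17.2
```

Run:
```python
from h import *
s=st();p0=s['tool_pos'];piv=np.array([539.3,228.8]);a0=-0.032
v=p0[:2]-piv;rad=np.hypot(*v);an=np.arctan2(v[1],v[0]);print(rad,an-a0-np.pi/2)
end=np.pi+a0
for k in np.linspace(an,end,11)[1:]:
    q=piv+80*np.array([np.cos(k),np.sin(k)]); rel([*q,p0[2]])
```

```text
t 2.7 pos [517.  306.1 106. ] ori [0.000e+00 1.571e+00 1.000e-03] F [-0.4  4.4 -0.9] w 17.2 q [ 4.490e-01  1.940e-01  1.593e+00  1.000e-03  1.354e+00 -1.123e+00]
80.4208184188915 0.3129046545887344
shift [-0.0, -0.0038, -0.0094] turn [0.0, 0.0, 0.0] dist 10
shift [-0.0, -0.0083, -0.0183] turn [0.0, 0.0, 0.0] dist 20
shift [-0.0, -0.014, -0.0267] turn [0.0, 0.0, 0.0] dist 30
shift [-0.0, -0.0206, -0.0342] turn [0.0, 0.0, 0.0] dist 40
shift [-0.0, -0.0281, -0.0409] turn [0.0, 0.0, 0.0] dist 50
shift [-0.0, -0.0364, -0.0465] turn [0.0, 0.0, 0.0] dist 59
shift [-0.0, -0.0454, -0.0511] turn [0.0, 0.0, 0.0] dist 68
shift [-0.0, -0.0549, -0.0545] turn [0.0, 0.0, 0.0] dist 77
shift [-0.0, -0.0647, -0.0567] turn [0.0, 0.0, 0.0] dist 86
shift [-0.0001, -0.0747, -0.0577] turn [0.0, 0.0, 0.0] dist 94
```

Emit:
carry_out --series '[[[0, -0.004, -0.0094], [0, 0, 0], 0], [[0, -0.0085, -0.018], [0, 0, 0], 0], [[0, -0.014, -0.0265], [0, 0, 0], 0], [[0, -0.0205, -0.034], [0, 0, 0], 0], [[0, -0.028, -0.041], [0, 0, 0], 0]]' --grip_force 20

```text
clock: 3.32
tool_pos: [473.1, 281.2, 106.0]
orientation: [0.002, 1.575, 0.006]
ft_force: [-12.6, 18.3, 3.9]
gripper_width: 16.8
```

Run:
```python
from h import *
s=st();p0=s['tool_pos'];piv=np.array([539.3,228.8]);a0=-0.032
v=p0[:2]-piv;rad=np.hypot(*v);an=np.arctan2(v[1],v[0]);print(rad,an-a0-np.pi/2)
end=np.pi+a0
for k in np.linspace(an,end,6)[1:]:
    q=piv+80*np.array([np.cos(k),np.sin(k)]); rel([*q,p0[2]])
```

```text
t 3.325 pos [473.1 281.2 106. ] ori [0.002 1.575 0.006] F [-12.6  18.3   3.9] w 16.8 q [ 0.438  0.063  1.736  0.007  1.344 -1.137]
84.43646904386273 0.9340395779188588
shift [-0.0001, -0.0111, -0.0023] turn [0.0, 0.0, 0.0] dist 11
shift [-0.0001, -0.0201, -0.007] turn [0.0, 0.0, 0.0] dist 21
shift [-0.0001, -0.0297, -0.0106] turn [0.0, 0.0, 0.0] dist 32
shift [-0.0002, -0.0396, -0.0128] turn [0.0, 0.0, 0.0] dist 42
shift [-0.0002, -0.0498, -0.0138] turn [0.0, 0.0, 0.0] dist 52
```

Emit:
carry_out --series '[[[0, 0, 0], [0, 0, 0], 0], [[0, 0, 0], [0, 0, 0], 0]]'

```text
clock: 3.58
tool_pos: [472.3, 280.5, 105.9]
orientation: [0.001, 1.577, 0.005]
ft_force: [-16.7, 13.8, 6.5]
gripper_width: 16.7
```

Run:
```python
from h import *
s=st();save('side','s2'); crop('s2',250,220,390,380,'s2c')
```

```text
t 3.575 pos [472.3 280.5 105.9] ori [1.000e-03 1.577e+00 5.000e-03] F [-16.7  13.8   6.5] w 16.7 q [ 0.438  0.063  1.737  0.007  1.346 -1.136]
scale 3.75
```

View pics/s2c.png

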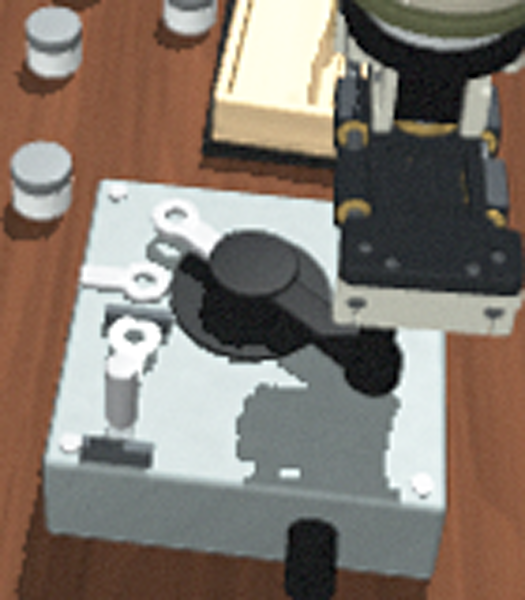

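Emit:
carry_out --series '[[[0, -0.006, -0.006], [0, 0, 0], 0], [[0, -0.011, -0.01], [0, 0, 0], 0], [[0, -0.017, -0.013], [0, 0, 0], 0], [[0, -0.023, -0.016], [0, 0, 0], 0], [[0, -0.029, -0.018], [0, 0, 0], 0]]'

```text
clock: 4.25
tool_pos: [453.2, 250.9, 105.7]
orientation: [0.001, 1.58, 0.004]
ft_force: [-22.2, 11.3, 11.5]
gripper_width: 15.1
```

Emit:
carry_out --series '[[[0, -0.005, -0.0015], [0, 0, 0], 0], [[0, -0.01, -0.0025], [0, 0, 0], 0], [[0, -0.015, -0.003], [0, 0, 0], 0], [[0, -0.015, -0.003], [0, 0, 0], 0]]'

```text
clock: 4.75
tool_pos: [448.9, 234.5, 105.5]
orientation: [-0.001, 1.583, 0.002]
ft_force: [-29.2, 5.1, 17.6]
gripper_width: 13.5
```

Run:
```python
from h import *
s=st();save('side','s3');save('top','t3'); crop('s3',250,220,390,380,'s3c');crop('t3',110,195,230,305,'t3c')
```

```text
t 4.75 pos [448.9 234.5 105.5] ori [-1.000e-03  1.583e+00  2.000e-03] F [-29.2   5.1  17.6] w 13.5 q [ 0.376 -0.045  1.846  0.005  1.352 -1.198]
scale 3.75
scale 5.454545454545454
```

View pics/s3c.png

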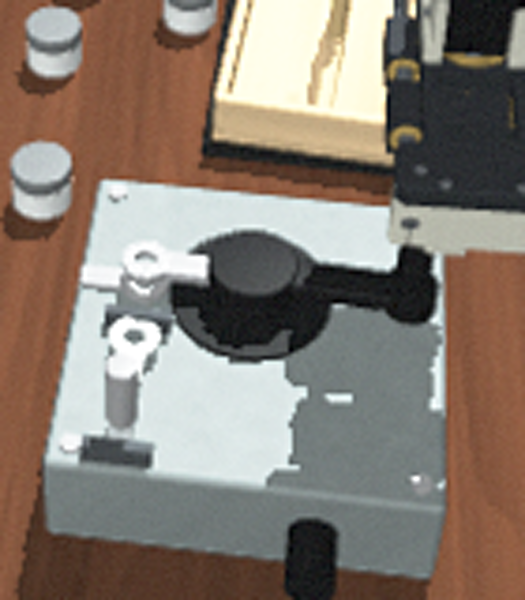

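View pics/t3c.png

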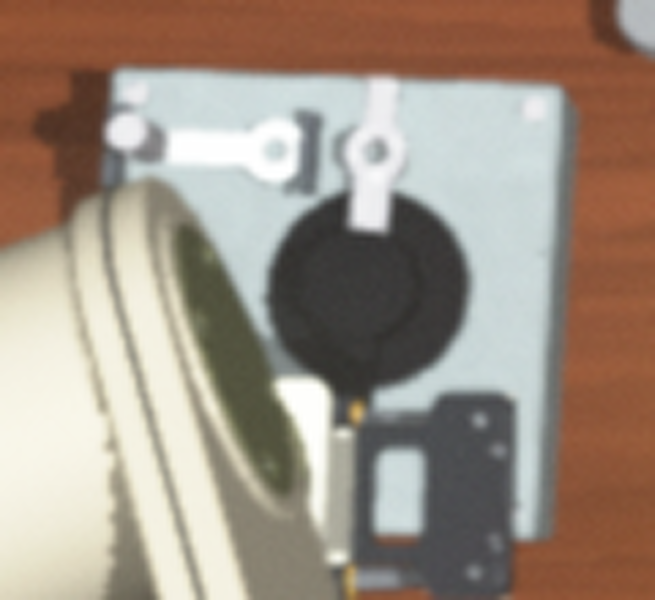

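Emit:
carry_out --series '[[[0, 0, 0], [0, 0, 0], 1], [[0, 0, 0], [0, 0, 0], 1], [[-0.03, 0, 0], [0, 0, 0], 1], [[-0.08, 0, 0], [0, 0, 0], 1], [[-0.12, 0.03, 0.0], [0, 0, 0], 1]]'

```text
clock: 5.48
tool_pos: [456.2, 262.3, 228.3]
orientation: [0.002, 1.569, -0.003]
ft_force: [0.5, -0.2, -0.0]
gripper_width: 58.7
```

Run:
```python
from h import *
s=st();save('wrist','w4');save('side','s4'); crop('s4',260,270,300,310,'s4c')
```

```text
t 5.475 pos [456.2 262.3 228.3] ori [ 0.002  1.569 -0.003] F [ 0.5 -0.2 -0. ] w 58.7 q [ 4.250e-01 -8.200e-02  1.655e+00 -1.000e-03  1.567e+00 -1.143e+00]
scale 15.0
```

View pics/w4.png

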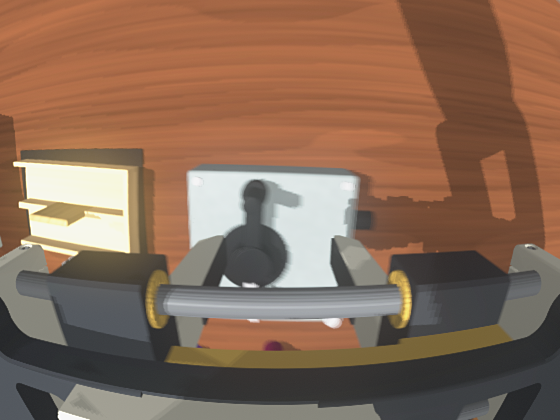

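View pics/s4c.png

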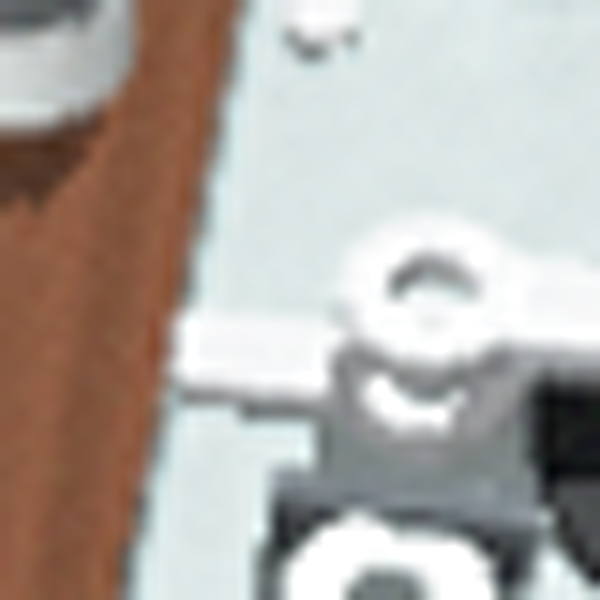

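Emit:
carry_out --series '[[[0, -0.009, 0.052], [0, 0, 0], 1], [[0, -0.017, 0.105], [0, 0, 0], 1], [[0, -0.026, 0.157], [0, 0, 0], 1], [[0.01, -0.034, 0.209], [0, 0, 0], 1], [[0.01, -0.034, 0.209], [0, 0, 0], 1]]'

```text
clock: 6.2
tool_pos: [665.3, 226.7, 209.5]
orientation: [-0.0, 1.578, -0.005]
ft_force: [-1.2, 0.1, -0.2]
gripper_width: 93.0
```

Run:
```python
from h import *
s=st();save('wrist','w5');save('top','t5');crop('t5',110,195,230,305,'t5c')
f,cx,cy,V=cal('wrist');print(-V[:3,:3].T@V[:3,3])
crop('w5',205,140,335,240,'w5c')
```

```text
t 6.2 pos [665.3 226.7 209.5] ori [-0.     1.578 -0.005] F [-1.2  0.1 -0.2] w 93.0 q [ 2.560e-01  4.170e-01  1.134e+00 -1.000e-03  1.598e+00 -1.312e+00]
scale 5.454545454545454
[595.54643911 228.20552517 397.45102812]
scale 6.0
```

View pics/w5c.png

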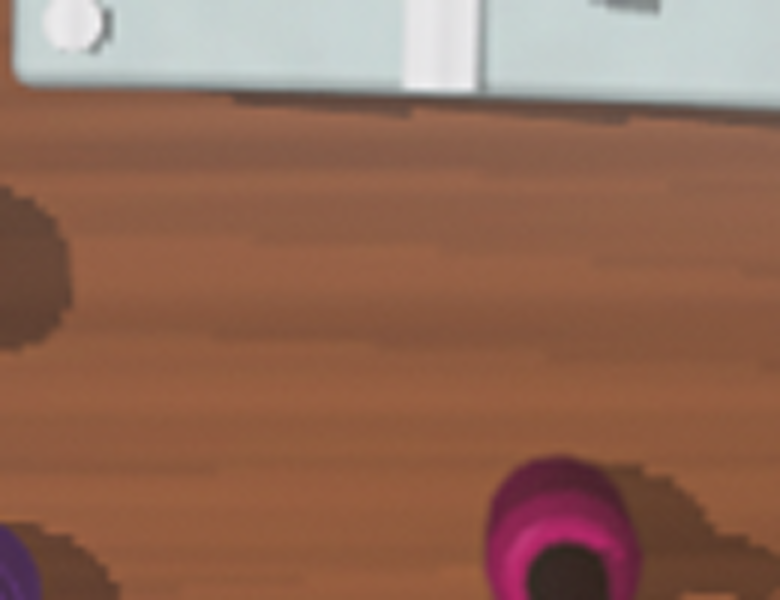

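View pics/t5c.png

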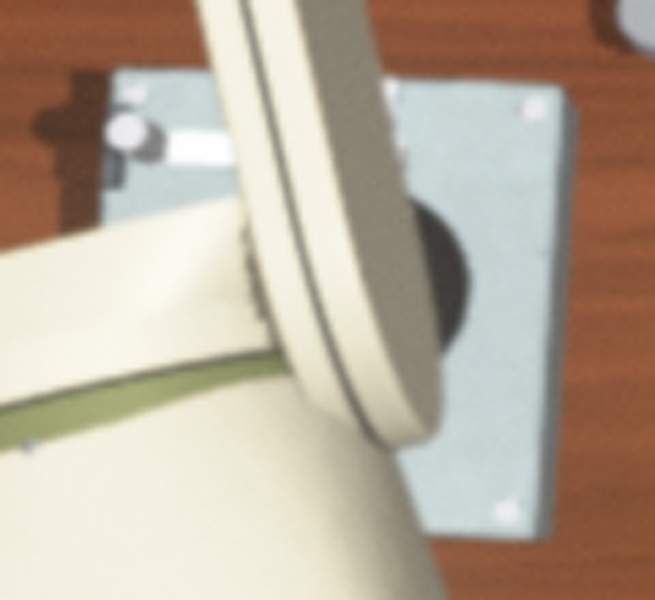

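Run:
```python
from h import *
crop('w5',180,30,350,160,'w5d')
```

```text
scale 4.615384615384615
```

View pics/w5d.png

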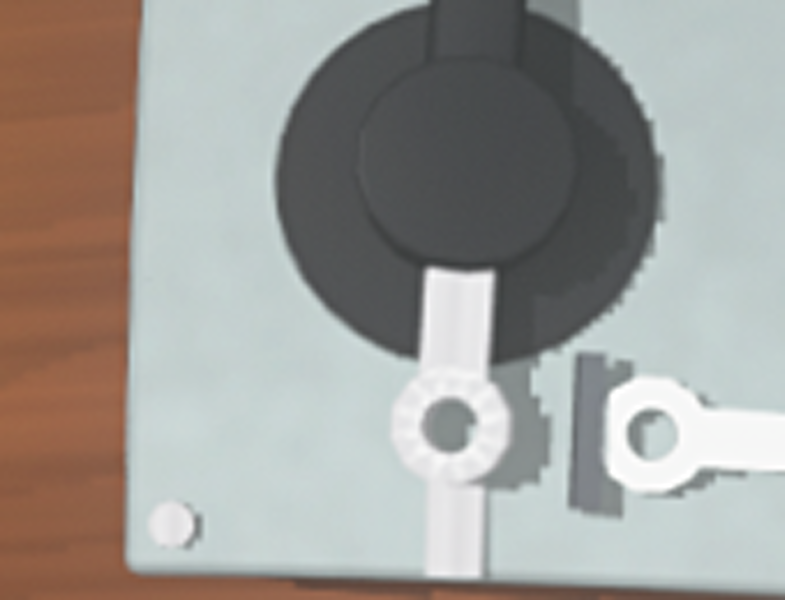

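Run:
```python
from h import *
W=lambda u,v:('w5',180+u/4.6154-.4,30+v/4.6154-.4)
for n,a,h in [('hh',(449,425),72),('hh',(449,425),78),('hub',(467,163),83),('disc',(467,182),66),('lugbarend',(457,575),66),('lugbar',(457.5,500),66),('hbar top',(459,270),74),('sl',(653,434),71.5),('c+-',(126,572),60),('c++?',(785,595),60)]:
    print(n,h,pt(*W(*a),h=h).round(1))
# refine on gray
z=np.load('pics/w5.npz');g=cv2.cvtColor(z['p'],cv2.COLOR_RGB2GRAY)[30:160,180:350]
cv2.imwrite('pics/w5e.png',cv2.resize(g[75:130,70:150],None,fx=10,fy=10,interpolation=cv2.INTER_CUBIC))
```

```text
hh 72 [594.4 224.6  72. ]
hh 78 [594.5 224.6  78. ]
hub 83 [539.7 228.5  83. ]
disc 66 [540.8 228.6  66. ]
lugbarend 66 [627.1 226.2  66. ]
lugbar 66 [610.7 226.4  66. ]
hbar top 74 [561.3 226.8  74. ]
sl 71.5 [595.9 268.1  71.5]
c+- 60 [626.  151.5  60. ]
c++? 60 [631.5 300.3  60. ]
```

View pics/w5e.png

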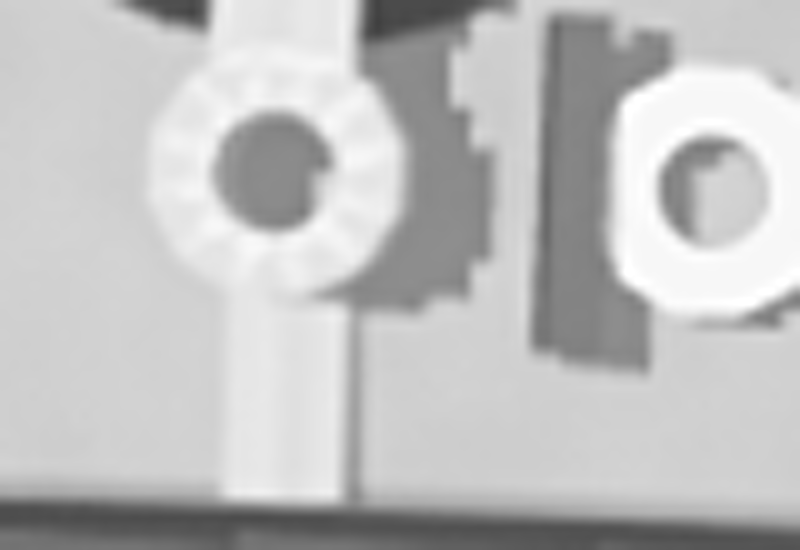

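```bash
cat >> h.py <<'E'
def ortho(fn,x0,x1,y0,y1,h,mm,out):
    # output image: up=+x, left=+y
    z=np.load('pics/'+fn+'.npz');V=z['V'];xs=np.arange(x1,x0,-mm);ys=np.arange(y1,y0,-mm)
    X,Y=np.meshgrid(xs,ys,indexing='ij');P=np.stack([X,Y,np.full_like(X,h)],-1)@V[:3,:3].T+V[:3,3];f=float(z['f'])
    if z['fish']:
        rr=np.hypot(P[...,0],P[...,1]);t=np.arctan2(rr,P[...,2]);u=f*t*P[...,0]/rr;v=f*t*P[...,1]/rr
    else: u=f*P[...,0]/P[...,2];v=f*P[...,1]/P[...,2]
    im=cv2.remap(cv2.cvtColor(z['p'],cv2.COLOR_RGB2BGR),(u+z['cx']).astype(np.float32),(v+z['cy']).astype(np.float32),cv2.INTER_CUBIC)
    if out: cv2.imwrite('pics/'+out+'.png',im)
    return im
E
python3 - <<'E'
from h import *
im=ortho('w5',530,640,170,290,72,0.2,'o5'); print(im.shape)
E
```

```text
(550, 600, 3)
```

View pics/o5.png

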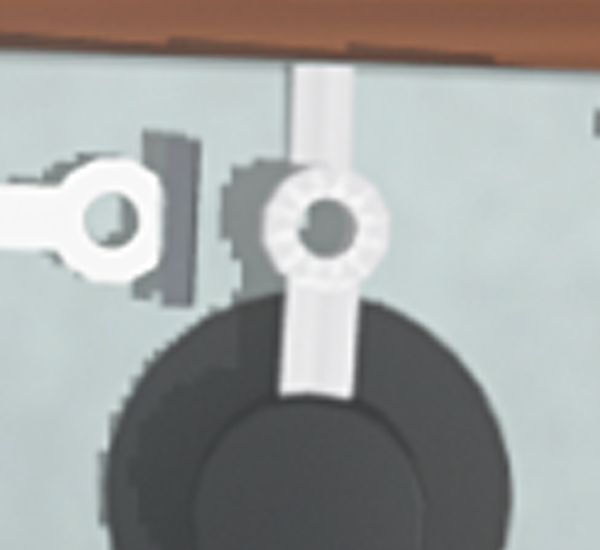

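Emit:
carry_out --series '[[[0, 0.001, -0.055], [0, 0, 0], 1], [[0, 0.002, -0.11], [0, 0, 0], 1], [[0, 0.003, -0.165], [0, 0, 0], 1], [[0, 0.005, -0.205], [0, 0, 0], 1], [[0.02, 0.005, -0.205], [0, 0, 0], 1]]'

```text
clock: 6.92
tool_pos: [458.0, 235.8, 199.3]
orientation: [-0.0, 1.564, 0.004]
ft_force: [0.4, 0.7, 0.4]
gripper_width: 93.0
```

Run:
```python
from h import *
st();rel([461,232,107],Rdown(90))
```

```text
t 6.925 pos [458.  235.8 199.3] ori [-0.     1.564  0.004] F [0.4 0.7 0.4] w 93.0 q [ 0.376 -0.108  1.731  0.     1.511 -1.198]
shift [0.0923, -0.004, 0.0024] turn [0.003, 0.007, -0.003] dist 92
```

Emit:
carry_out --series '[[[0.05, -0.002, 0.002], [0, 0, 0], 1], [[0.092, -0.002, 0.002], [0, 0.006, 0], 1], [[0.092, -0.002, 0.002], [0, 0.006, 0], 0.6], [[0.092, -0.002, 0.002], [0, 0.006, 0], 0.6], [[0.092, -0.002, 0.002], [0, 0.006, 0], 0.6]]' --grip_force 20

```text
clock: 7.55
tool_pos: [462.8, 233.2, 106.6]
orientation: [0.001, 1.573, 0.001]
ft_force: [-0.3, 0.3, 0.1]
gripper_width: 68.0
```

Emit:
carry_out --series '[[[0, 0, 0], [0, 0, 0], 0.5]]'

```text
clock: 7.68
tool_pos: [462.3, 233.0, 105.8]
orientation: [0.001, 1.574, 0.001]
ft_force: [0.0, 0.4, 0.3]
gripper_width: 57.5
```

Emit:
carry_out --series '[[[0, 0, 0], [0, 0, 0], 0.5]]'

```text
clock: 7.8
tool_pos: [461.6, 232.8, 104.9]
orientation: [0.0, 1.576, 0.001]
ft_force: [0.4, -0.5, 0.9]
gripper_width: 48.5
```

Emit:
carry_out --series '[[[0, -0.001, 0], [0, 0, 0], 0], [[0, -0.001, 0], [0, 0, 0], 0], [[0, -0.001, 0], [0, 0, 0], 0], [[0, -0.001, 0], [0, 0, 0], 0], [[0, -0.001, 0], [0, 0, 0], 0]]'

```text
clock: 8.43
tool_pos: [460.8, 231.8, 104.0]
orientation: [-0.0, 1.577, 0.0]
ft_force: [-0.8, 1.1, 0.8]
gripper_width: 17.0
```

Emit:
carry_out --series '[[[0, 0, 0], [0, 0, 0], 0], [[0, 0, 0], [0, 0, 0], 0]]'

```text
clock: 8.68
tool_pos: [460.9, 231.7, 103.9]
orientation: [-0.0, 1.577, 0.0]
ft_force: [-3.7, 1.8, 1.4]
gripper_width: 16.9
```

Emit:
carry_out --series '[[[0, 0, 0], [0, 0, 0], 0.7], [[0, 0, 0], [0, 0, 0], 0.7], [[0, 0, 0], [0, 0, 0], 0.7], [[-0.05, 0, 0], [0, 0, 0], 0.7], [[-0.09, 0, 0], [0, 0, 0], 0.7]]'

```text
clock: 9.3
tool_pos: [461.7, 231.4, 195.4]
orientation: [-0.0, 1.577, -0.0]
ft_force: [0.5, 0.1, 0.1]
gripper_width: 62.1
```

Emit:
carry_out --series '[[[0, -0.001, 0.055], [0, 0, 0], 0.7], [[0, -0.002, 0.11], [0, 0, 0], 0.7], [[0, -0.003, 0.165], [0, 0, 0], 0.7], [[0, -0.003, 0.195], [0, 0, 0], 0.7], [[0.03, -0.003, 0.195], [0, 0, 0], 0.7]]'

```text
clock: 9.93
tool_pos: [660.4, 228.3, 164.9]
orientation: [0.002, 1.571, -0.0]
ft_force: [0.1, 0.1, -0.2]
gripper_width: 65.0
```

Run:
```python
from h import *
s=st();save('wrist','w6');ortho('w6',530,640,170,290,72,0.2,'o6')
f,cx,cy,V=cal('wrist');print(-V[:3,:3].T@V[:3,3])
rel([596.5,318.5,96],Rdown(90))
```

```text
t 9.925 pos [660.4 228.3 164.9] ori [ 0.002  1.571 -0.   ] F [ 0.1  0.1 -0.2] w 65.0 q [ 2.590e-01  4.140e-01  1.220e+00  1.000e-03  1.508e+00 -1.311e+00]
[589.23823491 227.29501986 341.6940454 ]
shift [0.0621, 0.0909, -0.0593] turn [-0.001, -0.01, 0.001] dist 125
```

View pics/o6.png

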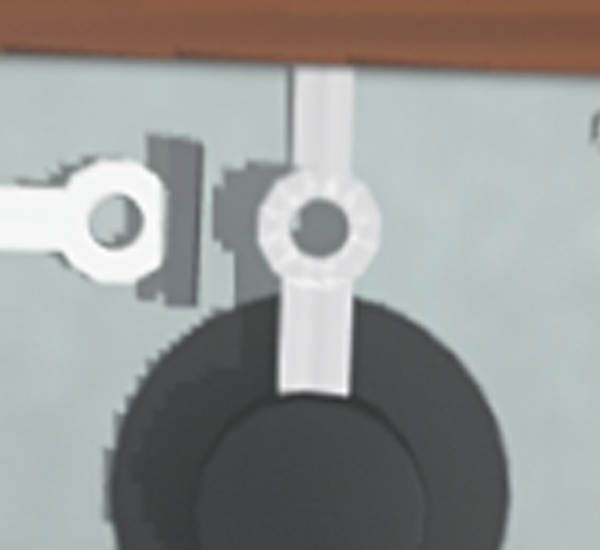

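Emit:
carry_out --series '[[[0, 0.045, -0.032], [0, 0, 0], 0.7], [[0, 0.09, -0.063], [0, 0, 0], 0.7], [[0.03, 0.09, -0.063], [0, 0, 0], 0.7], [[0.068, 0.09, -0.063], [0, 0, 0], 0.7], [[0.068, 0.09, -0.063], [0, 0, 0], 0.4]]' --grip_force 15

```text
clock: 10.6
tool_pos: [589.8, 317.4, 91.3]
orientation: [-0.003, 1.584, -0.002]
ft_force: [-0.8, -0.3, -0.3]
gripper_width: 58.9
```

Emit:
carry_out --series '[[[0, 0, 0], [0, 0, 0], 0.0], [[0, 0, 0], [0, 0, 0], 0.0], [[0, 0, 0], [0, 0, 0], 0.0], [[0, 0, 0], [0, 0, 0], 0.0], [[0, 0, 0], [0, 0, 0], 0.0]]'

```text
clock: 11.22
tool_pos: [593.1, 318.6, 95.5]
orientation: [-0.0, 1.577, 0.0]
ft_force: [-0.4, -0.4, -0.4]
gripper_width: 9.7
```

Emit:
carry_out --series '[[[0, 0, 0], [0, 0, 0], 0.0], [[0, 0, 0], [0, 0, 0], 0.0]]'

```text
clock: 11.48
tool_pos: [593.0, 318.5, 95.2]
orientation: [-0.0, 1.577, 0.0]
ft_force: [-0.3, 0.2, 0.5]
gripper_width: 0.4
```

Run:
```python
from h import *
s=st();save('side','s7');crop('s7',240,200,380,350,'s7c')
save('wrist','w7')
```

```text
t 11.475 pos [593.  318.5  95.2] ori [-0.     1.577  0.   ] F [-0.3  0.2  0.5] w 0.4 q [ 0.415  0.397  1.37   0.002  1.38  -1.156]
scale 4.0
```

View pics/s7c.png

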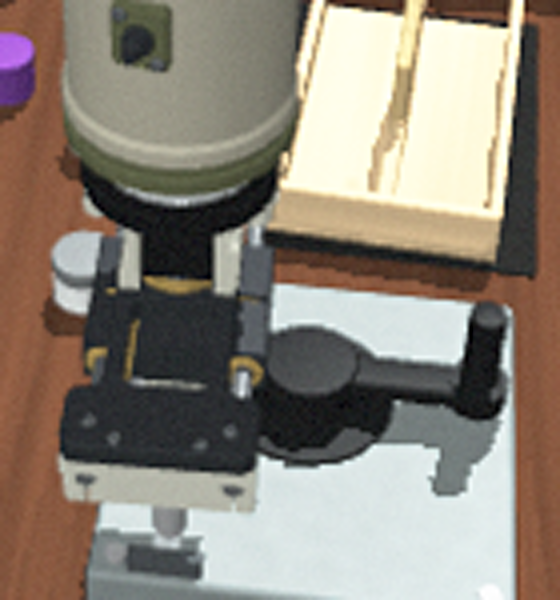

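View pics/w7.png

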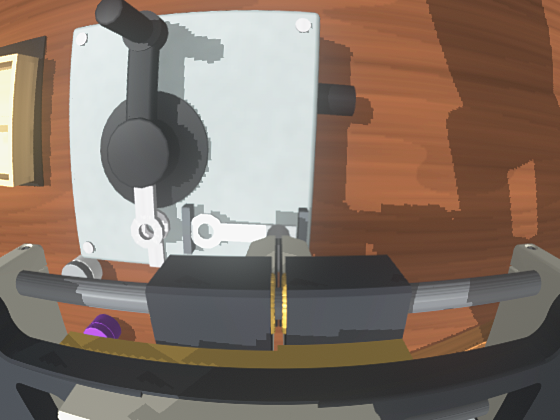

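Run:
```python
from h import *
ortho('w7',530,640,200,320,72,0.2,'o7'); crop('w7',120,190,340,320,'w7c')
z=np.load('pics/side0.npz')
# knob from side0 and top0
S=lambda u,v:('side0',250+u/5-.4,260+v/5-.4)
T=lambda u,v:('top0',110+u/5.4545-.4,195+v/5.4545-.4)
print(pt(*S(162,365),h=72).round(1), pt('side0',283,330).round(1),pt('side0',282,322).round(1))
```

```text
scale 3.6363636363636362
[597.4 323.2  72. ] [595.4 325.8  83.3] [597.2 325.6 105.4]
```

View pics/o7.png

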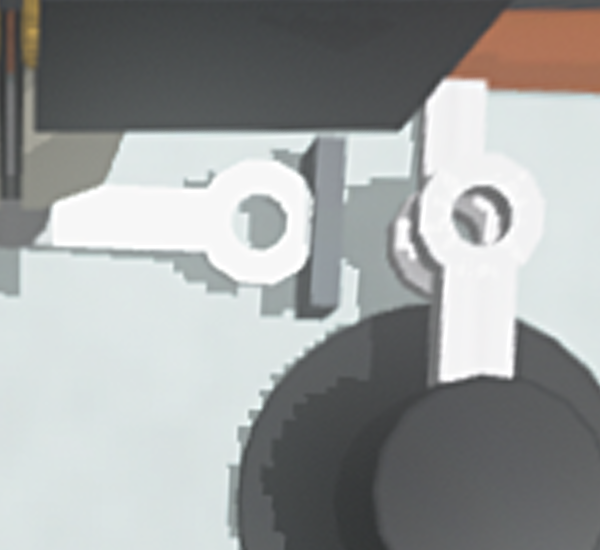

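View pics/w7c.png

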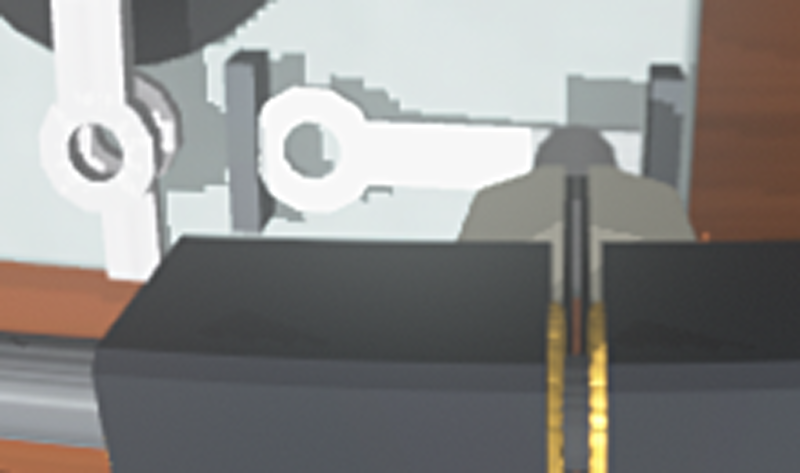

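```bash
cat >> h.py <<'E'
def proj(fn,p):
    z=np.load('pics/'+fn+'.npz');V=z['V'];P=V[:3,:3]@np.array(p,float)+V[:3,3];f=float(z['f'])
    if z['fish']:
        rr=np.hypot(P[0],P[1]);t=np.arctan2(rr,P[2]);return np.array([f*t*P[0]/rr+z['cx'],f*t*P[1]/rr+z['cy']])
    return np.array([f*P[0]/P[2]+z['cx'],f*P[1]/P[2]+z['cy']])
E
python3 - <<'E'
from h import *
for p in [(597,318.5,110),(597,318.5,72),(593,318.5,81),(593,318.5,100),(593,318.5,130)]:
    a=proj('w7',p);b=proj('s7',p); print(p,a.round(1),((a-[120,190])*3.636).round(0),'side',b.round(1),((b-[240,200])*4).round())
c,_=cloud('w7'); s,_=cloud('s7')
for u,v in [(575,140),(575,160),(560,190),(520,200),(540,220),(578,230)]:
    print((u,v),c[190+int(v/3.636),120+int(u/3.636)].round(1))
for u,v in [(170,480),(170,510),(170,520),(170,530),(170,540),(150,530)]: print('s',(u,v),s[200+v//4,240+u//4].round(1))
E
```

```text
(597, 318.5, 110) [279.1 255.4] [578. 238.] side [282.5 317. ] [170. 468.]
(597, 318.5, 72) [278.9 233.3] [578. 157.] side [282.5 330.5] [170. 522.]
(593, 318.5, 81) [279. 232.] [578. 153.] side [284.7 327.5] [179. 510.]
(593, 318.5, 100) [279.1 242.5] [578. 191.] side [284.8 320.8] [179. 483.]
(593, 318.5, 130) [279.2 263.6] [579. 268.] side [284.9 309.8] [179. 439.]
(575, 140) [589.9 317.9  82.2]
(575, 160) [590.1 317.9  93.3]
(560, 190) [584.2 315.8 122.5]
(520, 200) [584.1 310.4 127.2]
(540, 220) [584.6 313.  132.5]
(578, 230) [585.2 317.9 134.8]
s (170, 480) [589.4 405.3 214.1]
s (170, 510) [597.2 324.9  90.4]
s (170, 520) [597.1 326.8  84.4]
s (170, 530) [597.1 326.6  78.4]
s (170, 540) [597.  327.5  71. ]
s (150, 530) [607.2 315.8  62.5]
```

```bash
python3 - <<'E'
from h import *
c,p=cloud('w7')
for v in range(222,262,3):
    print(v,[tuple(c[v,u].round(0)) for u in (262,268,274,278,282,290)])
crop('s7',255,270,315,340,'s7d')
EOF
E
python3 - <<'E'
from h import *
c,p=cloud('s7')
for v in range(285,336,3):
    print(v,[tuple(c[v,u].round(0)) for u in (264,272,282,290,298)])
E
```

```text
222 [(np.float64(593.0), np.float64(307.0), np.float64(60.0)), (np.float64(593.0), np.float64(311.0), np.float64(59.0)), (np.float64(593.0), np.float64(315.0), np.float64(59.0)), (np.float64(593.0), np.float64(318.0), np.float64(60.0)), (np.float64(593.0), np.float64(321.0), np.float64(60.0)), (np.float64(593.0), np.float64(326.0), np.float64(59.0))]
225 [(np.float64(592.0), np.float64(307.0), np.float64(70.0)), (np.float64(591.0), np.float64(311.0), np.float64(71.0)), (np.float64(591.0), np.float64(315.0), np.float64(74.0)), (np.float64(590.0), np.float64(318.0), np.float64(75.0)), (np.float64(591.0), np.float64(321.0), np.float64(73.0)), (np.float64(592.0), np.float64(326.0), np.float64(68.0))]
228 [(np.float64(594.0), np.float64(307.0), np.float64(70.0)), (np.float64(594.0), np.float64(311.0), np.float64(70.0)), (np.float64(591.0), np.float64(315.0), np.float64(79.0)), (np.float64(590.0), np.float64(318.0), np.float64(82.0)), (np.float64(591.0), np.float64(320.0), np.float64(79.0)), (np.float64(594.0), np.float64(326.0), np.float64(69.0))]
231 [(np.float64(596.0), np.float64(307.0
[... 8404 characters left out ...]
]
330 [(np.float64(632.0), np.float64(311.0), np.float64(58.0)), (np.float64(617.0), np.float64(311.0), np.float64(60.0)), (np.float64(597.0), np.float64(327.0), np.float64(84.0)), (np.float64(584.0), np.float64(307.0), np.float64(59.0)), (np.float64(570.0), np.float64(308.0), np.float64(62.0))]
333 [(np.float64(631.0), np.float64(319.0), np.float64(60.0)), (np.float64(616.0), np.float64(318.0), np.float64(62.0)), (np.float64(597.0), np.float64(325.0), np.float64(74.0)), (np.float64(584.0), np.float64(316.0), np.float64(63.0)), (np.float64(569.0), np.float64(312.0), np.float64(60.0))]Traceback (most recent call last):
  File "<stdin>", line 6, in <module>
NameError: name 'EOF' is not defined
```

View pics/s7d.png

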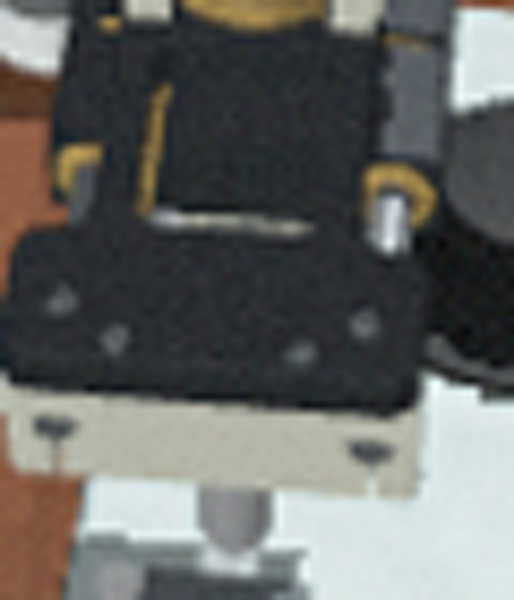

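Run:
```python
from h import *
for k in ['wrist0','w1','w4','w5','w6','w7']:
    V=np.load(f'pics/{k}.npz')['V'];print(k,(-V[:3,:3].T@V[:3,3]).round(1),V[2,:3].round(3))
for i in range(3): st()
for k in ['w5','w6','w1','w4']:
    c,p=cloud(k)
    # fingertips: lowest z points among near-camera x in finger region
    z=np.load(f'pics/{k}.npz');d=z['d'];m=(d<330)&(d>0)&(c[...,2]>60)&(np.mgrid[:420,:560][0]<262);
    print(k,m.sum()); 
    if m.sum(): 
        v,u=np.where(m);o=np.argsort(c[m][:,2])[:400:40]
        for i in o: print((u[i],v[i]),c[v[i],u[i]].round(0))
```

```text
wrist0 [130.2 588.9 383.5] [ 0.236 -0.083 -0.968]
w1 [452.2 302.1 383.7] [ 0.25  -0.002 -0.968]
w4 [386.9 261.9 411.5] [ 0.252 -0.001 -0.968]
w5 [597.8 226.8 393.4] [ 0.243 -0.004 -0.97 ]
w6 [591.6 227.5 348.2] [ 0.249  0.001 -0.968]
w7 [525.3 317.9 278.9] [ 0.244  0.    -0.97 ]
t 11.575 pos [593.  318.6  95.2] ori [-0.     1.577  0.   ] F [ 0.2  0.9 -0.8] w 0.4 q [ 0.415  0.397  1.37   0.002  1.38  -1.156]
t 11.575 pos [593.  318.6  95.2] ori [-0.     1.577  0.   ] F [ 0.2  0.9 -0.8] w 0.4 q [ 0.415  0.397  1.37   0.002  1.38  -1.156]
t 11.575 pos [593.  318.6  95.2] ori [-0.     1.577  0.   ] F [ 0.2  0.9 -0.8] w 0.4 q [ 0.415  0.397  1.37   0.002  1.38  -1.156]
w5 20576
(np.int64(339), np.int64(17)) [480. 289.  60.]
(np.int64(303), np.int64(144)) [617. 251.  60.]
(np.int64(337), np.int64(150)) [623. 287.  60.]
(np.int64(242), np.int64(45)) [513. 189.  60.]
(np.int64(239), np.int64(1)) [463. 185.  60.]
(np.int64(337), np.int64(96)) [567. 286.  60.]
(np.int64(361), np.int64(67)) [535. 311.  60.]
(np.int64(339), np.int64(95)) [566. 288.  60.]
(np.int64(234), np.int64(71)) [541. 181. 
[... 811 characters left out ...]
2)) [450. 231.  60.]
(np.int64(273), np.int64(152)) [481. 297.  60.]
(np.int64(316), np.int64(122)) [451. 339.  60.]
(np.int64(183), np.int64(147)) [474. 204.  60.]
(np.int64(150), np.int64(119)) [443. 169.  60.]
w4 5343
(np.int64(253), np.int64(186)) [451. 236.  88.]
(np.int64(259), np.int64(196)) [459. 243.  99.]
(np.int64(249), np.int64(190)) [451. 234. 109.]
(np.int64(254), np.int64(194)) [453. 239. 118.]
(np.int64(257), np.int64(202)) [458. 243. 127.]
(np.int64(254), np.int64(202)) [458. 240. 128.]
(np.int64(240), np.int64(204)) [460. 227. 129.]
(np.int64(244), np.int64(200)) [456. 231. 129.]
(np.int64(245), np.int64(211)) [466. 232. 129.]
(np.int64(256), np.int64(201)) [457. 242. 130.]
```

Run:
```python
from h import *
for z in (186,206,220): print(z,proj('w1',(521,302.2-50,z)),proj('w1',(521,302.2+50,z)))
c,p=cloud('w1')
for u,v in [(190,240),(185,240),(190,250),(175,245),(165,260),(195,245),(370,240)]: print(u,v,c[v,u].round(0))
crop('w1',120,220,230,310,'w1f')
```

```text
186 [202.73922472 231.49310707] [355.4025308  230.90272804]
206 [195.49098529 242.38719714] [362.7611903  241.74202793]
220 [189.60375294 251.30523215] [368.73729006 250.61553588]
190 240 [513. 254. 223.]
185 240 [512. 252. 227.]
190 250 [517. 255. 228.]
175 245 [512. 249. 234.]
165 260 [512. 250. 253.]
195 245 [518. 255. 219.]
370 240 [512. 350. 226.]
scale 6.666666666666667
```

View pics/w1f.png

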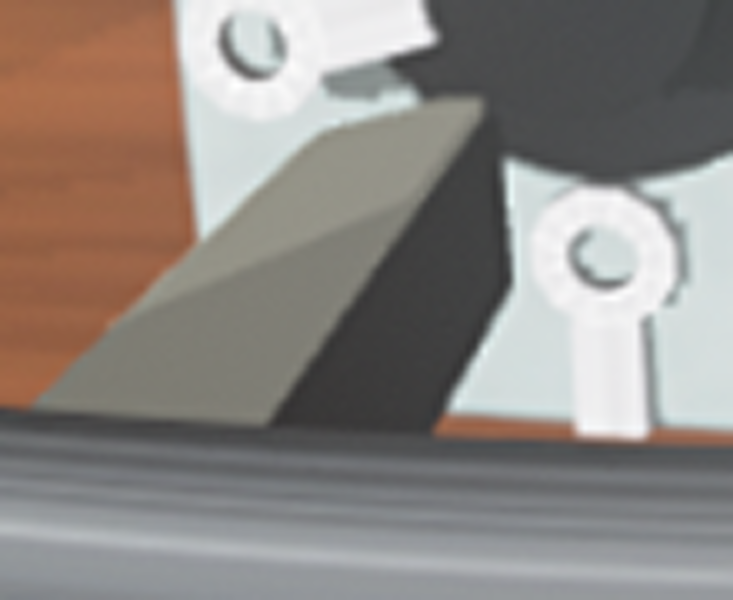

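Emit:
carry_out --series '[[[0, 0, 0.003], [0, 0, 0], 0.6], [[0, 0, 0.003], [0, 0, 0], 0.6], [[0, 0, 0.003], [0, 0, 0], 0.6], [[0, 0, 0.003], [0, 0, 0], 0.6], [[0, 0, 0.003], [0, 0, 0], 0.6]]'

```text
clock: 12.2
tool_pos: [596.0, 318.6, 95.2]
orientation: [-0.0, 1.577, 0.0]
ft_force: [0.4, -0.8, 0.1]
gripper_width: 45.8
```

Emit:
carry_out --series '[[[0.017, 0, 0], [0, 0, 0], 0.6], [[0.033, 0, 0], [0, 0, 0], 0.6], [[0.033, 0, 0], [0, 0, 0], 0.0], [[0.033, 0, 0], [0, 0, 0], 0.0], [[0.033, 0, 0], [0, 0, 0], 0.0]]'

```text
clock: 12.82
tool_pos: [596.3, 318.8, 63.0]
orientation: [0.0, 1.576, 0.0]
ft_force: [-0.3, -0.1, -0.1]
gripper_width: 30.2
```

Emit:
carry_out --series '[[[0, 0, 0], [0, 0, 0], 0.0], [[0, 0, 0], [0, 0, 0], 0.0], [[0, 0, 0], [0, 0, 0], 0.0]]'

```text
clock: 13.2
tool_pos: [596.2, 318.7, 62.8]
orientation: [0.0, 1.576, 0.0]
ft_force: [0.4, -0.2, 2.3]
gripper_width: 15.4
```

Run:
```python
from h import *
s=st();save('wrist','w8'); crop('w8',100,180,340,300,'w8c')
c,p=cloud('w8')
for v in range(215,260,4): print(v,c[v,262].round(0),c[v,296].round(0))
```

```text
t 13.2 pos [596.2 318.7  62.8] ori [0.    1.576 0.   ] F [ 0.4 -0.2  2.3] w 15.4 q [ 0.414  0.432  1.387  0.002  1.328 -1.158]
scale 3.3333333333333335
215 [582. 308.  60.] [582. 329.  59.]
219 [584. 308.  61.] [584. 329.  60.]
223 [586. 308.  61.] [586. 329.  61.]
227 [589. 308.  59.] [589. 329.  60.]
231 [592. 308.  60.] [592. 329.  60.]
235 [592. 309.  67.] [587. 328.  80.]
239 [589. 309.  83.] [587. 327.  87.]
243 [589. 310.  89.] [587. 327.  92.]
247 [589. 310.  94.] [589. 327.  94.]
251 [588. 310. 100.] [589. 327.  99.]
255 [589. 310. 104.] [589. 327. 103.]
259 [591. 310. 104.] [589. 326. 107.]
```

View pics/w8c.png

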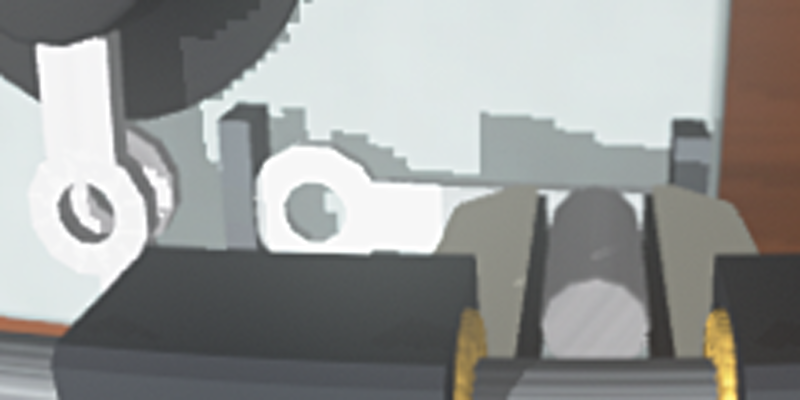

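Emit:
carry_out --series '[[[0, -0.01, -0.0004], [0, 0, 0], 0.0], [[0, -0.02, -0.0007], [0, 0, 0], 0.0], [[0, -0.03, -0.001], [0, 0, 0], 0.0], [[0, -0.0408, -0.0015], [0, 0, 0], 0.0], [[0, -0.0408, -0.0015], [0, 0, 0], 0.0]]'

```text
clock: 13.88
tool_pos: [594.7, 276.0, 62.7]
orientation: [0.0, 1.576, -0.001]
ft_force: [-0.4, -1.2, 6.3]
gripper_width: 15.4
```

Emit:
carry_out --series '[[[0, 0, 0], [0, 0, 0], 0.0], [[0, 0, 0], [0, 0, 0], 0.5], [[0, 0, 0], [0, 0, 0], 0.5], [[0, 0, 0], [0, 0, 0], 0.5]]'

```text
clock: 14.38
tool_pos: [593.9, 277.4, 61.5]
orientation: [-0.0, 1.578, -0.0]
ft_force: [-0.4, -0.6, 0.3]
gripper_width: 40.9
```

Emit:
carry_out --series '[[[-0.05, 0, 0], [0, 0, 0], 0.5], [[-0.1, -0.02, 0.03], [0, 0, 0], 0.5], [[-0.1, -0.04, 0.06], [0, 0, 0], 0.5], [[-0.1, -0.05, 0.065], [0, 0, 0], 0.5], [[-0.1, -0.05, 0.065], [0, 0, 0], 0.5]]'

```text
clock: 15.0
tool_pos: [659.1, 227.0, 160.3]
orientation: [0.0, 1.579, -0.001]
ft_force: [0.5, -0.4, -0.8]
gripper_width: 46.4
```

Run:
```python
from h import *
s=st();save('wrist','w9');ortho('w9',530,640,170,290,72,0.2,'o9')
f,cx,cy,V=cal('wrist');print(-V[:3,:3].T@V[:3,3])
save('side','s9');crop('s9',250,260,330,320,'s9c')
```

```text
t 15.0 pos [659.1 227.  160.3] ori [ 0.000e+00  1.579e+00 -1.000e-03] F [ 0.5 -0.4 -0.8] w 46.4 q [ 0.257  0.421  1.219  0.002  1.51  -1.313]
[591.44343537 227.17355955 344.29793024]
scale 10.0
```

View pics/o9.png

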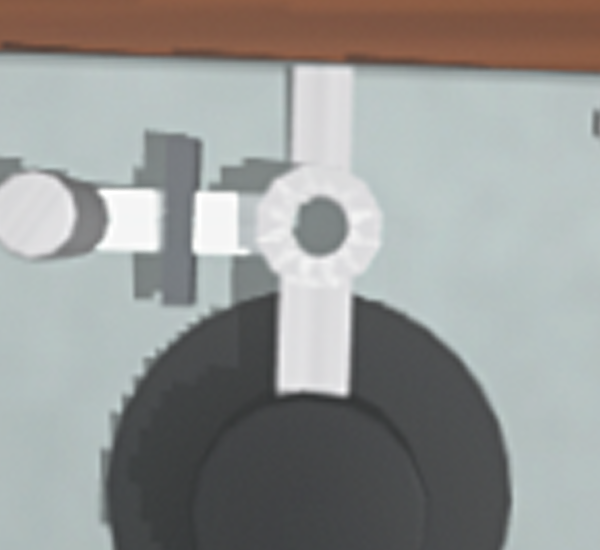

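View pics/s9c.png

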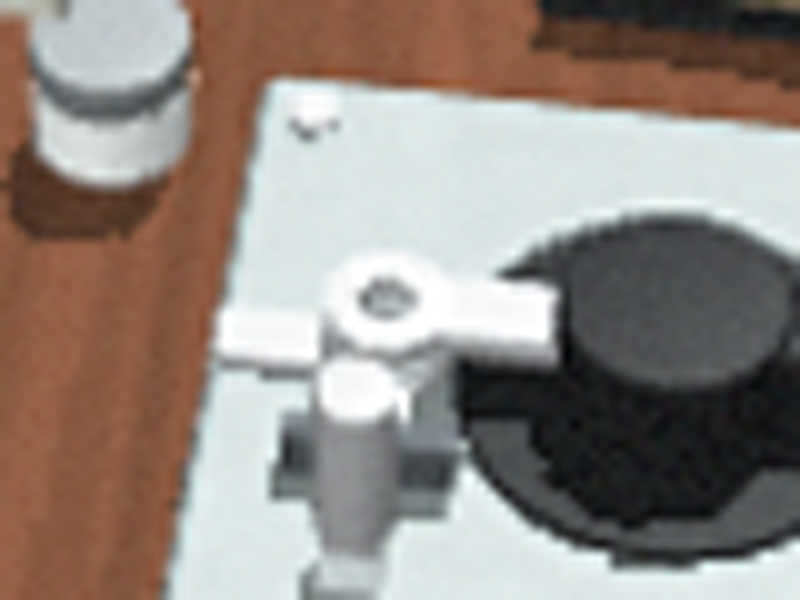

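Run:
```python
from h import *
print('knobtop ray at 110',pt('w9',*proj('w9',(640-.2*215,290-.2*35,72)),h=110).round(1))
print('hh',640-.2*226,290-.2*321)
# knob initial in w1/w5 comparisons
im=ortho('w9',585,607,215,240,72,0.04,'o9h');print(im.shape)
c,p=cloud('w9');
```

```text
knobtop ray at 110 [596.3 275.1 110. ]
hh 594.8 225.8
(550, 625, 3)
```

View pics/o9h.png

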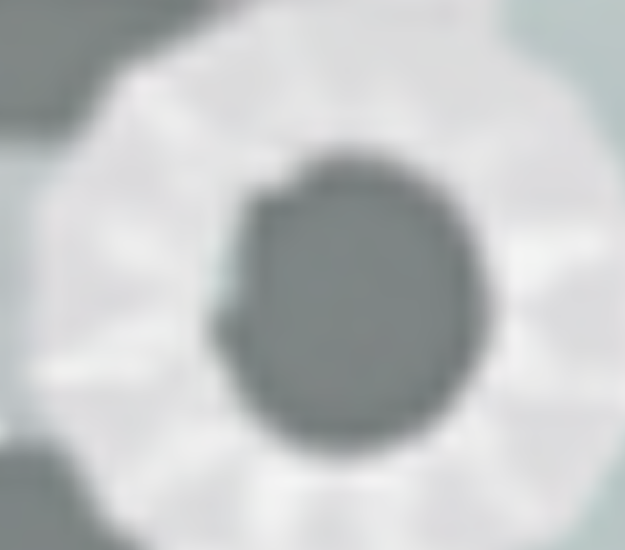

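Emit:
carry_out --series '[[[0, -0.057, -0.014], [0, 0, 0], 0.7], [[0, -0.114, -0.028], [0, 0, 0], 0.7], [[0, -0.17, -0.042], [0, 0, 0], 0.7], [[0, -0.227, -0.056], [0, 0, 0], 0.7], [[0, -0.284, -0.07], [0, -0.008, 0], 0.7]]'

```text
clock: 15.72
tool_pos: [588.8, -56.5, 161.9]
orientation: [-0.001, 1.569, 0.002]
ft_force: [0.7, -0.8, 0.1]
gripper_width: 65.2
```

Emit:
carry_out --series '[[[0, 0, 0], [0, 0, 0], 0.7]]'

```text
clock: 15.85
tool_pos: [588.5, -58.9, 162.0]
orientation: [0.002, 1.57, -0.003]
ft_force: [0.3, 1.2, 0.7]
gripper_width: 65.1
```

Run:
```python
from h import *
s=st();save('wrist','w10');ortho('w10',400,600,-160,100,40,0.4,'o10')
print(cv2.imread('pics/o10.png').shape)
save('top','t10')
```

```text
t 15.85 pos [588.5 -58.9 162. ] ori [ 0.002  1.57  -0.003] F [0.3 1.2 0.7] w 65.1 q [-0.186  0.127  1.564 -0.     1.45  -1.753]
(500, 650, 3)
```

View pics/o10.png

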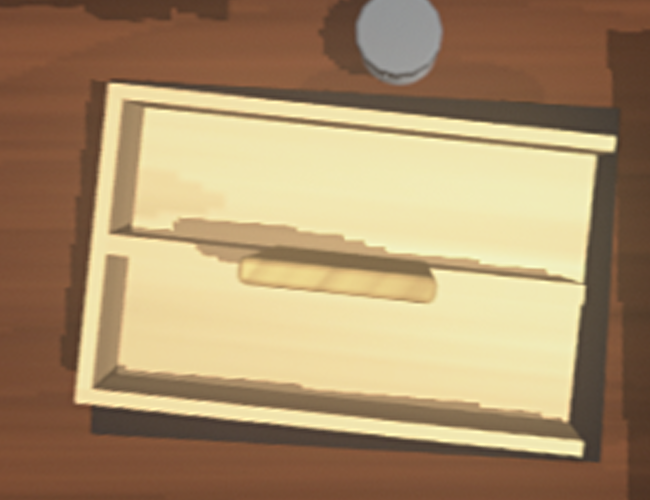

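View pics/t10.png

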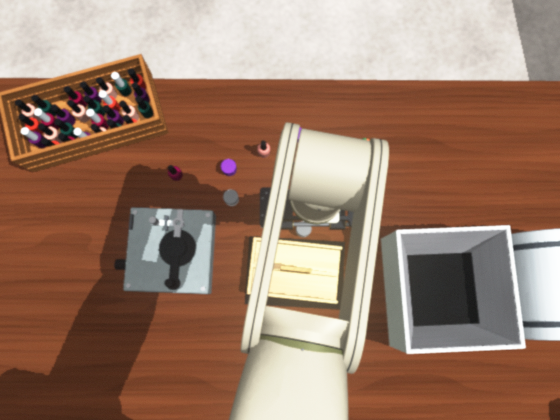

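View pics/w10.png

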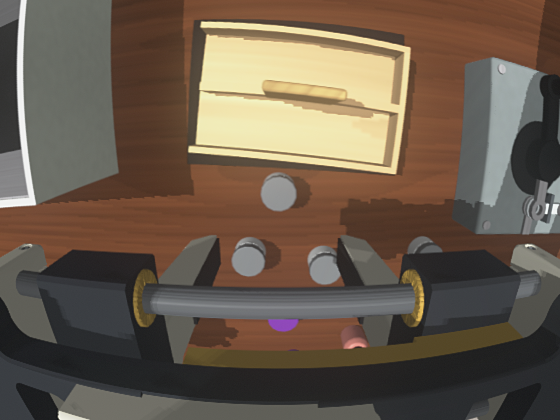

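Run:
```python
from h import *
for n,u,v in [('D',278,190),('C',249,255),('B',325,263)]: print(n,pt('w10',u,v,h=30).round(1))
a=np.radians(-6.2);Rz=np.array([[np.cos(a),-np.sin(a)],[np.sin(a),np.cos(a)]])
for l in (32,-32):
    for y in (46,-26): print('slot',l,y,(np.array([492,-38])+Rz@[l,y]).round(1))
```

```text
D [585.9 -59.6  30. ]
C [655.7 -90.4  30. ]
B [665.5  -9.6  30. ]
slot 32 46 [528.8   4.3]
slot 32 -26 [521.  -67.3]
slot -32 46 [465.2  11.2]
slot -32 -26 [457.4 -60.4]
```

Emit:
carry_out --series '[[[0.06, 0.001, 0.001], [0, 0, 0], 0.7], [[0.12, 0.001, 0.001], [0, 0, 0], 0.7], [[0.174, 0.001, 0.001], [0, 0, 0], 0.7], [[0.174, 0.001, 0.001], [0, 0, 0], 0.7], [[0.174, 0.001, 0.001], [0, 0, 0], 0.3]]' --grip_force 15

```text
clock: 16.58
tool_pos: [591.4, -53.2, -12.0]
orientation: [-0.002, 1.57, 0.002]
ft_force: [0.4, 0.1, 1.0]
gripper_width: 59.1
```

Emit:
carry_out --series '[[[0, 0, 0], [0, 0, 0], 0.3], [[0, 0, 0], [0, 0, 0], 0.3], [[0, 0, 0], [0, 0, 0], 0.3], [[0, 0, 0], [0, 0, 0], 0.3]]'

```text
clock: 17.08
tool_pos: [591.5, -55.1, -11.4]
orientation: [0.0, 1.568, 0.0]
ft_force: [-1.3, 2.0, 0.8]
gripper_width: 35.2
```

Run:
```python
from h import *
s=st();save('wrist','w11')
```

```text
t 17.075 pos [591.5 -55.1 -11.4] ori [0.    1.568 0.   ] F [-1.3  2.   0.8] w 35.2 q [-1.800e-01  3.110e-01  1.688e+00  1.000e-03  1.140e+00 -1.751e+00]
```

View pics/w11.png

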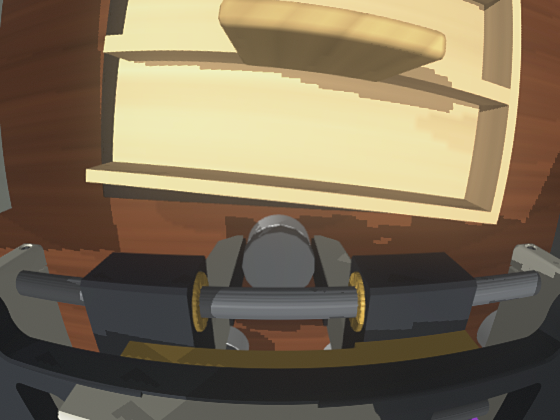

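Emit:
carry_out --series '[[[-0.05, 0, 0], [0, 0, 0], 0.3], [[-0.1, 0, 0], [0.05, 0, 0], 0.3], [[-0.1, 0.03, -0.03], [0.108, 0, 0], 0.3], [[-0.1, 0.059, -0.06], [0.108, 0, 0], 0.3], [[-0.1, 0.059, -0.06], [0.108, 0, 0], 0.3]]'

```text
clock: 17.75
tool_pos: [529.1, 5.2, 87.6]
orientation: [0.084, 1.569, -0.083]
ft_force: [-0.3, -0.5, 0.1]
gripper_width: 35.9
```

Run:
```python
from h import *
s=st();save('wrist','w12')
M=R.from_rotvec(s['orientation']).as_matrix();print(M.round(3)); rel([529.5,4.3,0],Rdown(83.8))
```

```text
t 17.75 pos [529.1   5.2  87.6] ori [ 0.084  1.569 -0.083] F [-0.3 -0.5  0.1] w 35.9 q [-0.087  0.023  1.813  0.     1.305 -1.552]
[[ 0.     0.106  0.994]
 [ 0.     0.994 -0.106]
 [-1.     0.     0.   ]]
shift [0.0881, -0.0, -0.0012] turn [0.002, 0.002, 0.0] dist 88
```

View pics/w12.png

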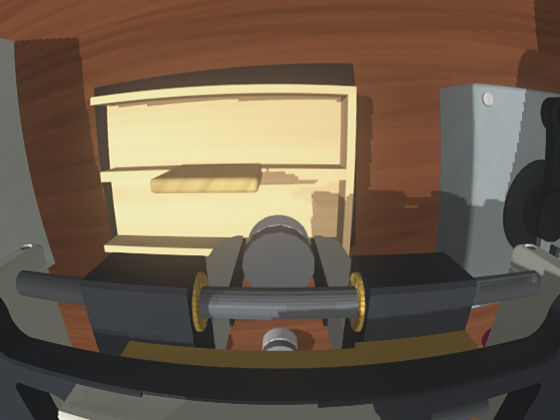

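Run:
```python
from h import *
print(pt('w12',279,258,h=129).round(1))
for n,u,v,h in [('wall+ inner',170,240,37),('div',130,175,37),('wall++',349,250,37),('w+-',105,250,37),('--',90,98,37),('-+',356,87,37)]: print(n,pt('w12',u,v,h=h).round(1))
```

```text
[523.    5.7 129. ]
wall+ inner [540.4 -83.3  37. ]
div [ 484.5 -107.    37. ]
wall++ [563.1  57.3  37. ]
w+- [ 544.9 -147.2   37. ]
-- [ 417.5 -134.2   37. ]
-+ [439.3  70.6  37. ]
```

Emit:
carry_out --series '[[[0.0, -0.004, 0.005], [0, 0, 0], 0.3], [[0.05, -0.004, 0.005], [0, 0, 0], 0.3], [[0.088, -0.004, 0.005], [0, 0, 0], 0.3], [[0.088, -0.004, 0.005], [0, 0, 0], 0.3], [[0.088, -0.004, 0.005], [0, 0, 0], 0.52]]'

```text
clock: 18.42
tool_pos: [536.9, -1.5, 0.9]
orientation: [0.085, 1.567, -0.085]
ft_force: [0.7, -0.6, 1.0]
gripper_width: 41.6
```

Emit:
carry_out --series '[[[0, 0, 0], [0, 0, 0], 0.52], [[0, 0, 0], [0, 0, 0], 0.52], [[-0.06, 0, 0], [0, 0, 0], 0.52], [[-0.12, 0, 0], [0, 0, 0], 0.52]]'

```text
clock: 18.92
tool_pos: [534.9, -0.6, 121.4]
orientation: [0.085, 1.568, -0.084]
ft_force: [0.4, 0.2, 0.5]
gripper_width: 48.2
```

Run:
```python
from h import *
s=st();save('wrist','w13');rel([660,-90,130],Rdown(90))
```

```text
t 18.925 pos [534.9  -0.6 121.4] ori [ 0.085  1.568 -0.084] F [0.4 0.2 0.5] w 48.2 q [-0.097  0.006  1.766  0.     1.369 -1.56 ]
shift [0.0035, -0.0755, 0.1286] turn [-0.108, 0.014, 0.0] dist 149
```

View pics/w13.png

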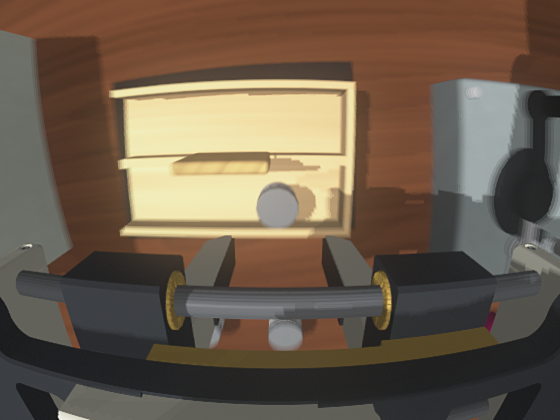

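Emit:
carry_out --series '[[[0, -0.025, 0.043], [-0.05, 0, 0], 0.7], [[0, -0.05, 0.086], [-0.108, 0, 0], 0.7], [[0, -0.0755, 0.13], [-0.108, 0, 0], 0.7], [[0, -0.0755, 0.13], [-0.108, 0, 0], 0.7]]'

```text
clock: 19.48
tool_pos: [658.2, -92.1, 119.0]
orientation: [0.001, 1.57, -0.002]
ft_force: [-0.2, 0.6, -0.6]
gripper_width: 65.3
```

Run:
```python
from h import *
s=st();save('wrist','w14');save('side','s14');rel([663,-90,-12],Rdown(90))
```

```text
t 19.475 pos [658.2 -92.1 119. ] ori [ 1.00e-03  1.57e+00 -2.00e-03] F [-0.2  0.6 -0.6] w 65.3 q [-0.216  0.349  1.386 -0.     1.406 -1.785]
shift [0.132, -0.0001, 0.0062] turn [-0.0, 0.001, -0.0] dist 132
```

View pics/w14.png

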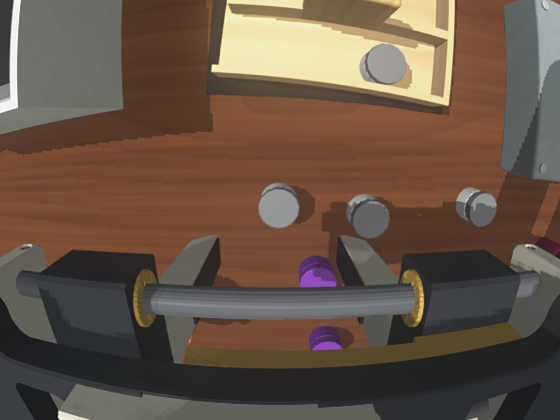

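View pics/s14.png

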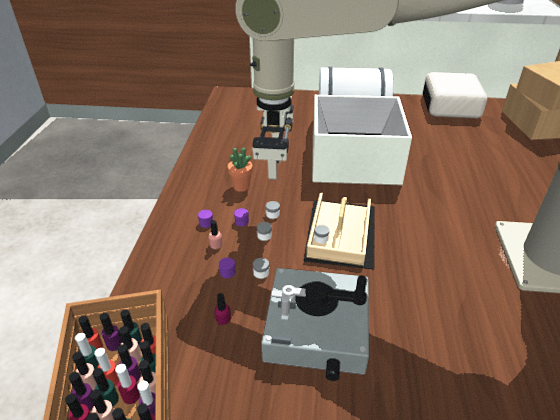

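Emit:
carry_out --series '[[[0.05, 0.001, 0.004], [0, 0, 0], 0.7], [[0.1, 0.001, 0.004], [0, 0, 0], 0.7], [[0.131, 0.001, 0.004], [0, 0, 0], 0.7], [[0.131, 0.001, 0.004], [0, 0, 0], 0.3], [[0.131, 0.001, 0.004], [0, 0, 0], 0.3]]'

```text
clock: 20.2
tool_pos: [662.1, -88.5, -8.2]
orientation: [-0.001, 1.566, 0.0]
ft_force: [0.1, -0.1, 0.6]
gripper_width: 49.7
```

Emit:
carry_out --series '[[[0, 0, 0], [0, 0, 0], 0.3], [[0, 0, 0], [0, 0, 0], 0.3], [[0, 0, 0], [0, 0, 0], 0.3]]'

```text
clock: 20.58
tool_pos: [662.9, -89.1, -7.8]
orientation: [-0.001, 1.565, -0.0]
ft_force: [-2.2, 0.3, 7.5]
gripper_width: 35.8
```

Run:
```python
from h import *
s=st();rel([523,-68,90],Rdown(83.8))
```

```text
t 20.575 pos [662.9 -89.1  -7.8] ori [-1.000e-03  1.565e+00 -0.000e+00] F [-2.2  0.3  7.5] w 35.8 q [-2.110e-01  4.820e-01  1.460e+00  1.000e-03  1.194e+00 -1.782e+00]
shift [-0.0986, 0.0211, -0.1393] turn [0.108, 0.006, 0.0] dist 172
```

Emit:
carry_out --series '[[[-0.06, 0, 0], [0, 0, 0], 0.3], [[-0.1, 0, -0.025], [0.05, 0, 0], 0.3], [[-0.1, 0.01, -0.08], [0.108, 0, 0], 0.3], [[-0.1, 0.018, -0.139], [0.108, 0.006, 0], 0.3], [[-0.1, 0.018, -0.139], [0.108, 0.006, 0], 0.3]]'

```text
clock: 21.2
tool_pos: [516.1, -69.5, 87.2]
orientation: [0.086, 1.579, -0.084]
ft_force: [-0.3, -0.7, -0.4]
gripper_width: 35.5
```

Run:
```python
from h import *
s=st();save('wrist','w15');rel([522.5,-71,4],Rdown(83.8))
crop('w15',60,60,460,300,'w15c')
```

```text
t 21.2 pos [516.1 -69.5  87.2] ori [ 0.086  1.579 -0.084] F [-0.3 -0.7 -0.4] w 35.5 q [-2.320e-01  1.100e-02  1.825e+00 -1.000e-03  1.314e+00 -1.695e+00]
shift [0.085, -0.0003, 0.0032] turn [0.0, -0.005, 0.0] dist 85
scale 2.0
```

View pics/w15c.png

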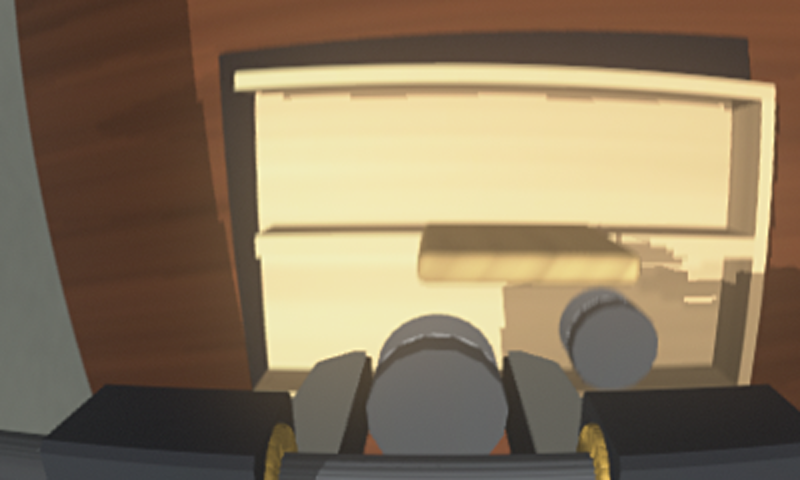

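Run:
```python
from h import *
a=np.radians(-6.2);Rz=np.array([[np.cos(a),-np.sin(a)],[np.sin(a),np.cos(a)]])
f=lambda p:(Rz.T@(p[:2]-np.array([492,-38]))).round(1)
c,_=cloud('w15');cc,_=cloud('w13')
for n,P in [('held',pt('w15',278.5,267,h=125)),('p1',pt('w15',366,232,h=39)),('p1 w13',pt('w13',278,205,h=39)),('++',pt('w13',352,232,h=37)),('+-',pt('w13',122,232,h=37)),('-+',pt('w13',354,84,h=37))]: print(n,P.round(1),f(P))
print(c[232,366],c[267,278],cc[205,278])
for u,v in [(190,246),(447,104)]: print(pt('w15',u,v,h=37).round(1),f(pt('w15',u,v,h=37)))
```

```text
held [516.8 -70.  125. ] [ 28.1 -29.2]
p1 [535.4  -3.9  39. ] [39.4 38.6]
p1 w13 [534.8  -1.3  39. ] [38.5 41.1]
++ [566.9  61.3  37. ] [ 63.7 106.8]
+- [ 545.8 -151.1   37. ] [  65.7 -106.6]
-+ [439.5  72.   37. ] [-64.1 103.7]
[535.25773367  -3.9411467   39.26465011] [517.25544467 -70.33627443 123.93018847] [534.96440959  -1.33046124  38.16949887]
[ 533. -142.   37.] [ 51.9 -98.9]
[440.6  70.5  37. ] [-62.8 102.3]
```

Emit:
carry_out --series '[[[0, -0.001, 0.004], [0, 0, 0], 0.3], [[0.045, -0.001, 0.004], [0, -0.005, 0], 0.3], [[0.084, -0.001, 0.004], [0, -0.005, 0], 0.3], [[0.084, -0.001, 0.004], [0, -0.005, 0], 0.3], [[0.084, -0.001, 0.004], [0, -0.005, 0], 0.52]]'

```text
clock: 21.88
tool_pos: [527.4, -72.7, 6.7]
orientation: [0.084, 1.566, -0.085]
ft_force: [0.8, 0.6, -0.7]
gripper_width: 41.8
```

Emit:
carry_out --series '[[[0, 0, 0], [0, 0, 0], 0.52], [[0, 0, 0], [0, 0, 0], 0.52], [[-0.06, 0, 0], [0, 0, 0], 0.52], [[-0.12, 0, 0], [0, 0, 0], 0.7]]'

```text
clock: 22.38
tool_pos: [524.6, -72.1, 126.5]
orientation: [0.085, 1.569, -0.085]
ft_force: [1.5, -0.4, -0.0]
gripper_width: 54.6
```

Run:
```python
from h import *
s=st();rel([670,-7,120],Rdown(90))
```

```text
t 22.375 pos [524.6 -72.1 126.5] ori [ 0.085  1.569 -0.085] F [ 1.5 -0.4 -0. ] w 54.6 q [-0.233 -0.012  1.774 -0.     1.38  -1.696]
shift [0.0065, 0.0803, 0.1376] turn [-0.108, -0.0, 0.0] dist 159
```

Emit:
carry_out --series '[[[0, 0.025, 0.043], [-0.05, 0, 0], 0.7], [[0, 0.05, 0.086], [-0.108, 0, 0], 0.7], [[0, 0.08, 0.138], [-0.108, 0, 0], 0.7], [[0, 0.08, 0.138], [-0.108, 0, 0], 0.7]]'

```text
clock: 22.88
tool_pos: [672.8, -5.5, 122.9]
orientation: [-0.001, 1.572, 0.002]
ft_force: [-1.1, -1.2, -1.6]
gripper_width: 65.1
```

Run:
```python
from h import *
s=st();save('wrist','w16');rel([671,-7,-12],Rdown(90))
c,_=cloud('w16');
```

```text
t 22.875 pos [672.8  -5.5 122.9] ori [-1.000e-03  1.572e+00  2.000e-03] F [-1.1 -1.2 -1.6] w 65.1 q [-0.085  0.37   1.352  0.     1.421 -1.658]
shift [0.1358, -0.0004, -0.0003] turn [0.002, -0.001, 0.0] dist 136
```

View pics/w16.png

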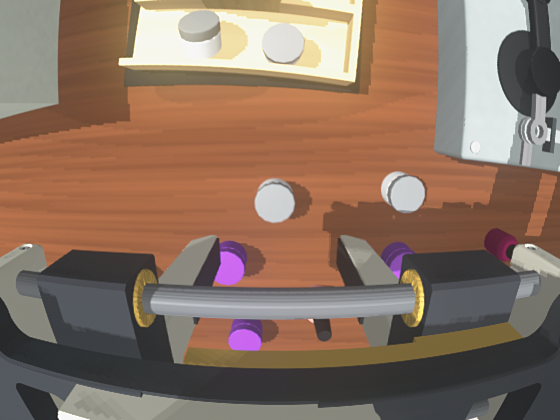

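Emit:
carry_out --series '[[[0.05, -0.001, -0.001], [0, 0, 0], 0.7], [[0.1, -0.001, -0.001], [0, 0, 0], 0.7], [[0.133, -0.001, -0.001], [0, 0, 0], 0.7], [[0.133, -0.001, -0.001], [0, 0, 0], 0.3], [[0.133, -0.001, -0.001], [0, 0, 0], 0.3]]'

```text
clock: 23.55
tool_pos: [671.3, -9.1, -4.9]
orientation: [-0.0, 1.567, -0.001]
ft_force: [0.6, -0.3, 0.6]
gripper_width: 49.7
```

Emit:
carry_out --series '[[[0, 0, 0], [0, 0, 0], 0.3], [[0, 0, 0], [0, 0, 0], 0.3], [[0, 0, 0], [0, 0, 0], 0.3]]'

```text
clock: 23.92
tool_pos: [672.1, -8.8, -4.9]
orientation: [-0.001, 1.566, -0.0]
ft_force: [-1.2, -1.2, 8.0]
gripper_width: 35.7
```

Run:
```python
from h import *
s=st();rel([466.5,5,100],Rdown(83.8))
```

```text
t 23.925 pos [672.1  -8.8  -4.9] ori [-1.000e-03  1.566e+00 -0.000e+00] F [-1.2 -1.2  8. ] w 35.7 q [-0.089  0.487  1.447 -0.     1.203 -1.66 ]
shift [-0.1059, 0.0138, -0.205] turn [0.108, 0.005, 0.0] dist 231
```

Emit:
carry_out --series '[[[-0.06, 0, 0], [0, 0, 0], 0.3], [[-0.11, 0, -0.03], [0.05, 0, 0], 0.3], [[-0.11, 0.004, -0.085], [0.108, 0.005, 0], 0.3], [[-0.11, 0.008, -0.14], [0.108, 0.005, 0], 0.3], [[-0.11, 0.014, -0.205], [0.108, 0.005, 0], 0.3]]'

```text
clock: 24.55
tool_pos: [467.1, 5.1, 103.2]
orientation: [0.084, 1.571, -0.085]
ft_force: [0.5, -0.4, 0.8]
gripper_width: 35.2
```

Emit:
carry_out --series '[[[0, 0, 0], [0, 0, 0], 0.3]]'

```text
clock: 24.68
tool_pos: [462.1, 6.0, 100.4]
orientation: [0.084, 1.577, -0.084]
ft_force: [0.1, 0.1, 0.1]
gripper_width: 35.7
```

Run:
```python
from h import *
s=st();save('wrist','w17');rel([466,6,4],Rdown(83.8))
crop('w17',60,60,460,300,'w17c')
```

```text
t 24.675 pos [462.1   6.  100.4] ori [ 0.084  1.577 -0.084] F [0.1 0.1 0.1] w 35.7 q [-0.098 -0.169  1.971 -0.     1.348 -1.561]
shift [0.0982, 0.0006, 0.0004] turn [0.001, -0.003, 0.0] dist 98
scale 2.0
```

View pics/w17c.png

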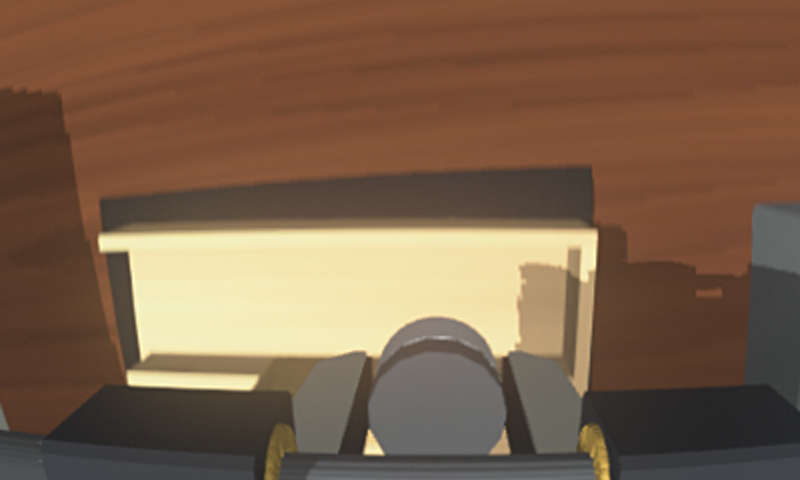

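Run:
```python
from h import *
a=np.radians(-6.2);Rz=np.array([[np.cos(a),-np.sin(a)],[np.sin(a),np.cos(a)]])
f=lambda p:(Rz.T@(p[:2]-np.array([492,-38]))).round(1)
c,_=cloud('w17')
P=c[267,278];print(P,f(P)); 
for u,v in [(110,181),(358,175)]: P=pt('w17',u,v,h=37);print(P.round(1),f(P))
```

```text
[464.29695271   5.08928587 134.69449805] [-32.2  39.8]
[ 420.6 -133.4   37. ] [ -60.7 -102.5]
[439.1  70.8  37. ] [-64.4 102.4]
```

Emit:
carry_out --series '[[[0.05, 0, 0], [0, -0.003, 0], 0.3], [[0.095, 0, 0], [0, -0.003, 0], 0.3], [[0.095, 0, 0], [0, -0.003, 0], 0.3], [[0.095, 0, 0], [0, -0.003, 0], 0.52], [[0.095, 0, 0], [0, -0.003, 0], 0.52]]'

```text
clock: 25.35
tool_pos: [470.0, 4.9, 9.6]
orientation: [0.084, 1.566, -0.085]
ft_force: [0.0, -0.2, 0.0]
gripper_width: 47.6
```

Emit:
carry_out --series '[[[0, 0, 0], [0, 0, 0], 0.52], [[-0.06, 0, 0], [0, 0, 0], 0.52], [[-0.12, 0, 0.0], [0, 0, 0], 0.52], [[-0.12, 0.02, 0.03], [-0.05, 0, 0], 0.52], [[-0.12, 0.03, 0.06], [-0.108, 0, 0], 0.7]]'

```text
clock: 25.98
tool_pos: [532.8, 29.2, 129.9]
orientation: [-0.002, 1.567, 0.002]
ft_force: [-0.5, -0.7, -0.5]
gripper_width: 54.6
```

Run:
```python
from h import *
s=st();rel([663,114,125],Rdown(90))
```

```text
t 25.975 pos [532.8  29.2 129.9] ori [-0.002  1.567  0.002] F [-0.5 -0.7 -0.5] w 54.6 q [-0.041 -0.009  1.764 -0.     1.382 -1.614]
shift [0.0055, 0.0845, 0.1304] turn [0.002, 0.004, 0.0] dist 155
```

Emit:
carry_out --series '[[[0, 0.028, 0.043], [0, 0, 0], 0.7], [[0, 0.056, 0.086], [0, 0, 0], 0.7], [[0, 0.0845, 0.13], [0, 0, 0], 0.7], [[0, 0.0845, 0.13], [0, 0, 0], 0.7]]'

```text
clock: 26.48
tool_pos: [661.8, 115.1, 125.2]
orientation: [-0.002, 1.573, 0.002]
ft_force: [-0.8, 0.3, 0.5]
gripper_width: 65.4
```

Run:
```python
from h import *
s=st();save('wrist','w18');rel([663,114,-12],Rdown(90))
c,_=cloud('w18');
```

```text
t 26.475 pos [661.8 115.1 125.2] ori [-0.002  1.573  0.002] F [-0.8  0.3  0.5] w 65.4 q [ 0.096  0.367  1.351  0.     1.426 -1.477]
shift [0.1379, 0.0001, 0.0025] turn [0.002, -0.002, 0.0] dist 138
```

View pics/w18.png

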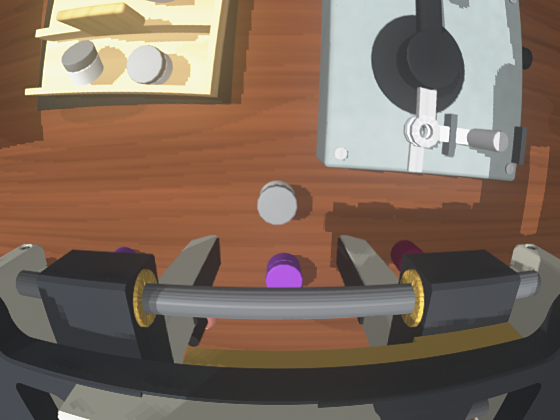

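Emit:
carry_out --series '[[[0.05, 0, 0.001], [0, 0, 0], 0.7], [[0.1, 0, 0.001], [0, 0, 0], 0.7], [[0.136, 0, 0.001], [0, 0, 0], 0.7], [[0.136, 0, 0.001], [0, 0, 0], 0.3], [[0.136, 0, 0.001], [0, 0, 0], 0.3]]'

```text
clock: 27.15
tool_pos: [662.5, 112.8, -6.5]
orientation: [0.0, 1.569, -0.0]
ft_force: [-0.4, -0.5, 0.7]
gripper_width: 49.7
```

Emit:
carry_out --series '[[[0, 0, 0], [0, 0, 0], 0.3], [[0, 0, 0], [0, 0, 0], 0.3], [[0, 0, 0], [0, 0, 0], 0.3]]'

```text
clock: 27.52
tool_pos: [663.3, 113.2, -6.2]
orientation: [-0.0, 1.568, 0.0]
ft_force: [-1.0, -0.3, 6.7]
gripper_width: 35.7
```

Run:
```python
from h import *
s=st();rel([459,-65,105],Rdown(83.8))
```

```text
t 27.525 pos [663.3 113.2  -6.2] ori [-0.     1.568  0.   ] F [-1.  -0.3  6.7] w 35.7 q [ 0.093  0.492  1.442 -0.     1.204 -1.478]
shift [-0.1118, -0.1782, -0.204] turn [0.108, 0.003, -0.0] dist 293
```

Emit:
carry_out --series '[[[-0.06, 0, 0], [0, 0, 0], 0.3], [[-0.112, -0.02, -0.02], [0.05, 0, 0], 0.3], [[-0.112, -0.06, -0.065], [0.108, 0.003, 0], 0.3], [[-0.112, -0.1, -0.11], [0.108, 0.003, 0], 0.3], [[-0.112, -0.14, -0.157], [0.108, 0.003, 0], 0.3]]'

```text
clock: 28.15
tool_pos: [503.7, -28.0, 104.3]
orientation: [0.084, 1.571, -0.085]
ft_force: [0.8, -0.7, 0.1]
gripper_width: 35.4
```

Emit:
carry_out --series '[[[0, -0.033, -0.051], [0, 0, 0], 0.3], [[0, -0.033, -0.051], [0, 0, 0], 0.3]]'

```text
clock: 28.4
tool_pos: [446.6, -55.4, 102.9]
orientation: [0.086, 1.574, -0.087]
ft_force: [1.3, -0.2, -0.6]
gripper_width: 35.1
```

Run:
```python
from h import *
a=np.radians(-6.2);Rz=np.array([[np.cos(a),-np.sin(a)],[np.sin(a),np.cos(a)]])
f=lambda p:(Rz.T@(p[:2]-np.array([492,-38]))).round(1)
s=st();save('wrist','w19');rel([458,-64.4,5],Rdown(83.8))
crop('w19',60,60,460,300,'w19c')
c,_=cloud('w19')
P=c[267,278];print(P,f(P));
```

```text
t 28.4 pos [446.6 -55.4 102.9] ori [ 0.086  1.574 -0.087] F [ 1.3 -0.2 -0.6] w 35.1 q [-2.360e-01 -2.110e-01  2.003e+00 -2.000e-03  1.355e+00 -1.696e+00]
shift [0.0989, -0.0083, 0.0099] turn [-0.002, -0.002, 0.001] dist 100
scale 2.0
[448.24252369 -56.20532446 138.12942752] [-41.5 -22.8]
```

View pics/w19c.png

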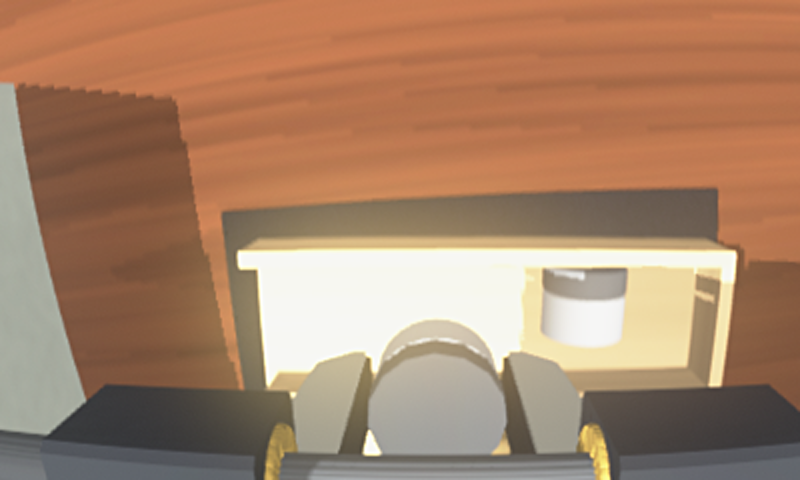

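Emit:
carry_out --series '[[[0, -0.008, 0.0095], [0, 0, 0], 0.3], [[0, -0.008, 0.0095], [0, 0, 0], 0.3]]'

```text
clock: 28.7
tool_pos: [460.9, -63.6, 104.1]
orientation: [0.084, 1.571, -0.085]
ft_force: [-0.1, -0.2, -0.1]
gripper_width: 35.7
```

Run:
```python
from h import *
a=np.radians(-6.2);Rz=np.array([[np.cos(a),-np.sin(a)],[np.sin(a),np.cos(a)]])
f=lambda p:(Rz.T@(p[:2]-np.array([492,-38]))).round(1)
s=st();save('wrist','w20');c,_=cloud('w20')
P=c[267,278];print(P,f(P)); P=pt('w20',*[0,0],h=37)
crop('w20',60,60,460,300,'w20c')
```

```text
t 28.7 pos [460.9 -63.6 104.1] ori [ 0.084  1.571 -0.085] F [-0.1 -0.2 -0.1] w 35.7 q [-2.470e-01 -1.710e-01  1.965e+00 -1.000e-03  1.349e+00 -1.710e+00]
[462.29457199 -64.42041669 139.58243969] [-26.7 -29.5]
scale 2.0
```

View pics/w20c.png

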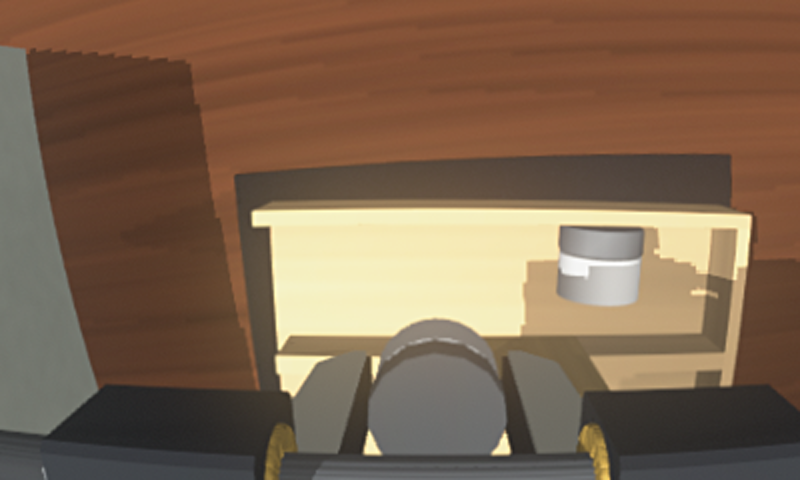

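Emit:
carry_out --series '[[[0, 0, -0.004], [0, 0, 0], 0.3], [[0, 0, -0.004], [0, 0, 0], 0.3]]'

```text
clock: 29.0
tool_pos: [454.5, -62.4, 102.9]
orientation: [0.084, 1.574, -0.084]
ft_force: [0.2, -0.5, -0.4]
gripper_width: 35.9
```

Run:
```python
from h import *
a=np.radians(-6.2);Rz=np.array([[np.cos(a),-np.sin(a)],[np.sin(a),np.cos(a)]])
f=lambda p:(Rz.T@(p[:2]-np.array([492,-38]))).round(1)
s=st();save('wrist','w21');c,_=cloud('w21')
P=c[267,278];print(P,f(P))
for i in range(2):
    r.camera('top'); st()
```

```text
t 29.0 pos [454.5 -62.4 102.9] ori [ 0.084  1.574 -0.084] F [ 0.2 -0.5 -0.4] w 35.9 q [-2.470e-01 -1.850e-01  1.980e+00 -1.000e-03  1.352e+00 -1.711e+00]
[455.49569776 -63.16685902 139.61676211] [-33.6 -29. ]
t 29.1 pos [454.7 -62.6 103.1] ori [ 0.084  1.573 -0.085] F [ 0.3 -0.8 -0.1] w 35.4 q [-2.480e-01 -1.860e-01  1.980e+00 -1.000e-03  1.351e+00 -1.711e+00]
t 29.15 pos [454.8 -62.6 103.2] ori [ 0.084  1.573 -0.085] F [-0.3 -0.4 -0. ] w 35.8 q [-2.480e-01 -1.860e-01  1.980e+00 -1.000e-03  1.351e+00 -1.711e+00]
```

Emit:
carry_out --series '[[[0.05, 0, -0.002], [0, 0, 0], 0.3], [[0.098, 0, -0.002], [0, 0, 0], 0.3], [[0.098, 0, -0.002], [0, 0, 0], 0.3], [[0.098, 0, -0.002], [0, 0, 0], 0.3], [[0.098, 0, -0.002], [0, 0, 0], 0.52]]'

```text
clock: 29.78
tool_pos: [453.8, -62.9, 6.9]
orientation: [0.084, 1.571, -0.085]
ft_force: [-0.7, -0.4, -0.5]
gripper_width: 41.7
```

Emit:
carry_out --series '[[[0, 0, 0], [0, 0, 0], 0.52], [[0, 0, 0], [0, 0, 0], 0.52], [[-0.06, 0, 0.0], [0, 0, 0], 0.52], [[-0.12, 0, 0.0], [0, 0, 0], 0.52], [[-0.18, 0, 0.03], [0, 0, 0], 0.7]]'

```text
clock: 30.4
tool_pos: [480.3, -65.4, 183.4]
orientation: [0.084, 1.573, -0.085]
ft_force: [1.0, -0.7, 0.7]
gripper_width: 54.4
```

Emit:
carry_out --series '[[[0, 0.02, 0.055], [0, 0, 0], 1], [[0, 0.033, 0.08], [0, 0, 0], 1], [[0, 0.033, 0.08], [0, 0, 0], 1]]'

```text
clock: 30.78
tool_pos: [564.9, -40.7, 180.3]
orientation: [0.084, 1.574, -0.084]
ft_force: [-0.8, -0.7, 0.1]
gripper_width: 83.4
```

Run:
```python
from h import *
s=st();save('wrist','w22');save('side','s22')
ortho('w22',400,600,-160,100,37,0.4,'o22')
```

```text
t 30.775 pos [564.9 -40.7 180.3] ori [ 0.084  1.574 -0.084] F [-0.8 -0.7  0.1] w 83.4 q [-1.620e-01  5.500e-02  1.606e+00 -1.000e-03  1.485e+00 -1.626e+00]
```

View pics/o22.png

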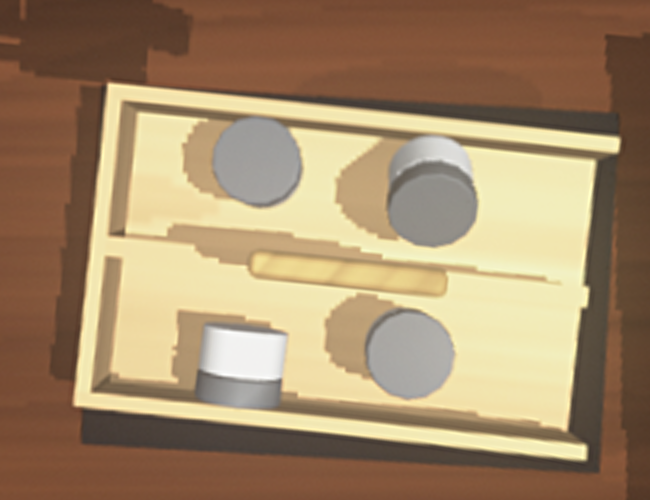

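View pics/s22.png

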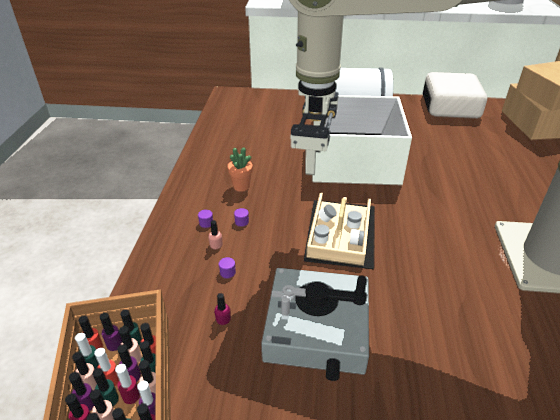

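View pics/w22.png

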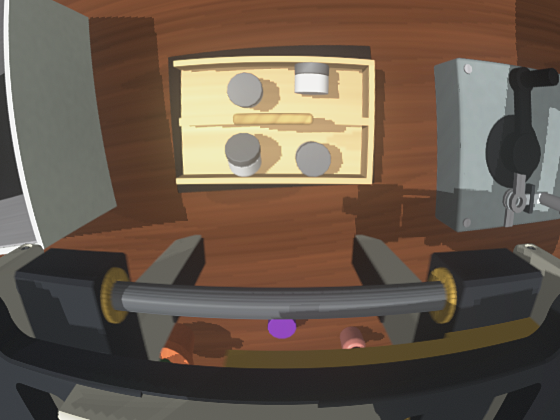

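Run:
```python
from h import *
crop('s22',300,185,385,265,'s22c'); crop('w22',165,45,385,195,'w22c')
a=np.radians(-6.2);Rz=np.array([[np.cos(a),-np.sin(a)],[np.sin(a),np.cos(a)]])
c,_=cloud('w22')
for n,u,v in [('+-lid',242,150),('+-',242,140),('+-',242,160),('+-body',245,170),('-+',311,65),('-+',311,72),('-+',311,80),('-+',311,88),('--',245,90),('++',313,158)]:
    P=c[v,u];print(n,P.round(1),(Rz.T@(P[:2]-[492,-38])).round(1))
```

```text
scale 7.5
scale 3.6363636363636362
+-lid [518.4 -71.9  46.2] [ 29.9 -30.9]
+- [508.9 -71.6  38.5] [ 20.4 -31.6]
+- [527.6 -72.3  53.3] [ 39.  -30.2]
+-body [539.3 -72.1  39.9] [ 50.7 -28.8]
-+ [441.8   3.8  45.3] [-54.4  36.2]
-+ [448.8   3.2  44.6] [-47.4  36.2]
-+ [456.8   2.2  45.1] [-39.3  36.2]
-+ [464.7   1.5  43.9] [-31.4  36.3]
-- [459.3 -62.9  39.1] [-29.8 -28.3]
++ [534.6  -2.7  37.6] [38.6 39.7]
```

View pics/s22c.png

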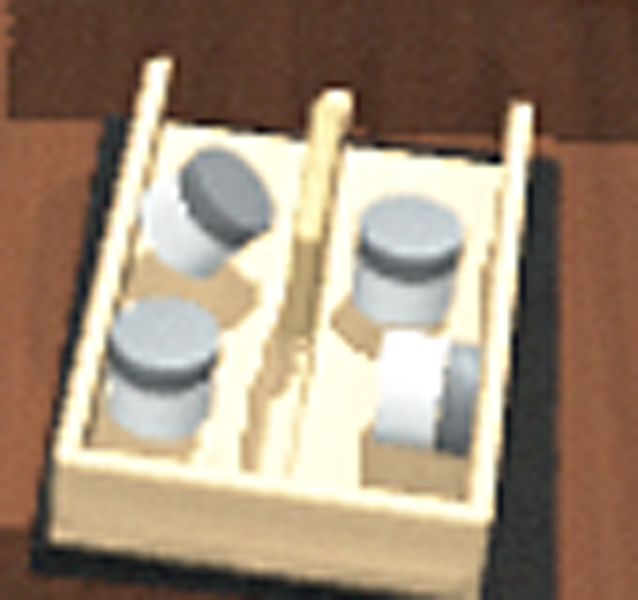

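View pics/w22c.png

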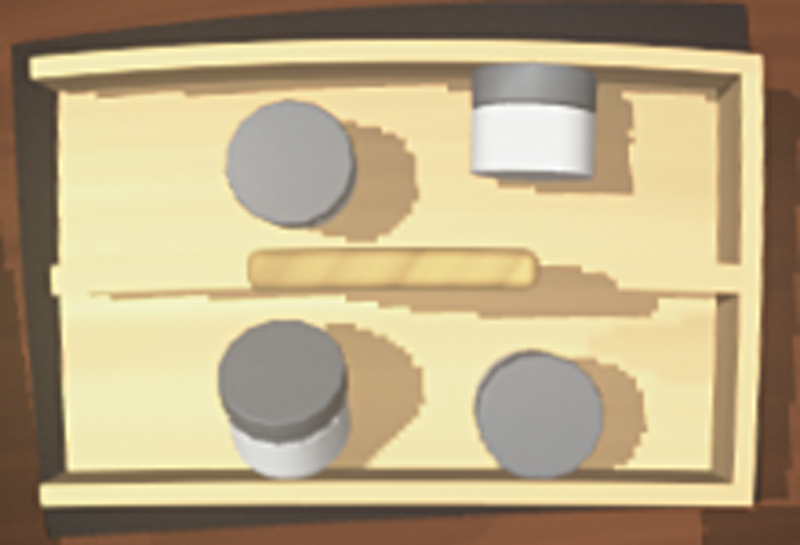

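Run:
```python
from h import *
for u,v in [(393,268),(248,268),(537,268)]: print(pt('w22',165+u/3.636-.4,45+v/3.636-.4,h=81).round(1))
rel([491.5,-34,180],Rdown(-6.2))
```

```text
[491.7 -38.2  81. ]
[487.5 -72.5  81. ]
[495.   -4.2  81. ]
shift [0.0007, -0.0004, -0.0723] turn [1.572, -0.004, 0.005] dist 72
```

Emit:
carry_out --series '[[[0, 0, -0.016], [0.18, 0, 0], 0.6], [[0, 0, -0.032], [0.36, 0, 0], 0.6], [[0, 0, -0.048], [0.54, 0, 0], 0.6], [[0, 0, -0.064], [0.72, 0, 0], 0.6], [[0, 0, -0.072], [0.9, 0, 0], 0.6]]'

```text
clock: 31.5
tool_pos: [490.8, -34.0, 181.1]
orientation: [0.789, 1.426, -0.793]
ft_force: [0.3, 0.1, -0.1]
gripper_width: 56.2
```

Emit:
carry_out --series '[[[0, 0, 0], [0.18, 0, 0], 0.6], [[0, 0, 0], [0.36, 0, 0], 0.6], [[0, 0, 0], [0.54, 0, 0], 0.6], [[0, 0, 0], [0.67, 0, 0], 0.6], [[0, 0, 0], [0.67, 0, 0], 0.6]]'

```text
clock: 32.12
tool_pos: [491.6, -34.0, 181.1]
orientation: [1.285, 1.159, -1.291]
ft_force: [-0.4, 0.1, -0.7]
gripper_width: 55.5
```

Run:
```python
from h import *
s=st();save('wrist','w23');rel([491.7,-35.3,32],Rdown(-6.2))
```

```text
t 32.125 pos [491.6 -34.  181.1] ori [ 1.285  1.159 -1.291] F [-0.4  0.1 -0.7] w 55.5 q [-1.720e-01 -1.490e-01  1.802e+00 -1.000e-03  1.492e+00 -6.600e-02]
shift [0.1491, 0.0007, 0.0013] turn [0.004, 0.001, 0.004] dist 149
```

View pics/w23.png

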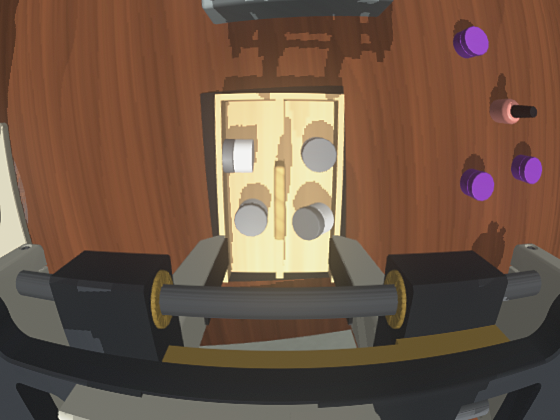

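Emit:
carry_out --series '[[[0, 0.0005, 0.001], [0, 0, 0], 0.35], [[0.03, 0.0005, 0.001], [0, 0, 0], 0.35], [[0.07, 0.0005, 0.001], [0, 0, 0], 0.35], [[0.11, 0.0005, 0.001], [0, 0, 0], 0.35], [[0.11, 0.0005, 0.001], [0, 0, 0], 0.35]]'

```text
clock: 32.8
tool_pos: [489.1, -34.2, 67.7]
orientation: [1.282, 1.166, -1.295]
ft_force: [0.7, 0.6, 0.3]
gripper_width: 32.6
```

Run:
```python
from h import *
s=st();save('wrist','w24');rel([491.7,-35.3,32],Rdown(-6.2))
```

```text
t 32.8 pos [489.1 -34.2  67.7] ori [ 1.282  1.166 -1.295] F [0.7 0.6 0.3] w 32.6 q [-1.740e-01 -4.800e-02  1.922e+00 -1.000e-03  1.279e+00 -6.800e-02]
shift [0.0382, 0.001, 0.0007] turn [0.002, 0.0, 0.007] dist 38
```

View pics/w24.png

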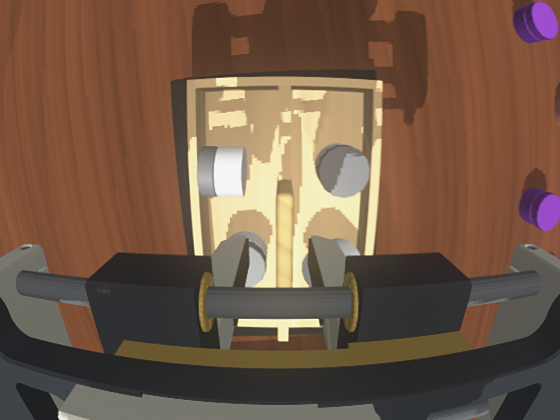

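Emit:
carry_out --series '[[[0.018, 0.002, 0.0], [0, 0, 0], 0.35], [[0.036, 0.002, 0.0], [0, 0, 0], 0.35], [[0.036, 0.002, 0.0], [0, 0, 0], 0.35], [[0.036, 0.002, 0.0], [0, 0, 0], 0.0], [[0.036, 0.002, 0.0], [0, 0, 0], 0.0]]' --grip_force 15

```text
clock: 33.48
tool_pos: [494.8, -35.0, 35.7]
orientation: [1.286, 1.158, -1.29]
ft_force: [0.5, 0.3, 0.6]
gripper_width: 17.1
```

Run:
```python
from h import *
s=st();save('wrist','w25')
```

```text
t 33.475 pos [494.8 -35.   35.7] ori [ 1.286  1.158 -1.29 ] F [0.5 0.3 0.6] w 17.1 q [-1.730e-01  1.000e-03  1.938e+00 -1.000e-03  1.206e+00 -6.600e-02]
```

View pics/w25.png

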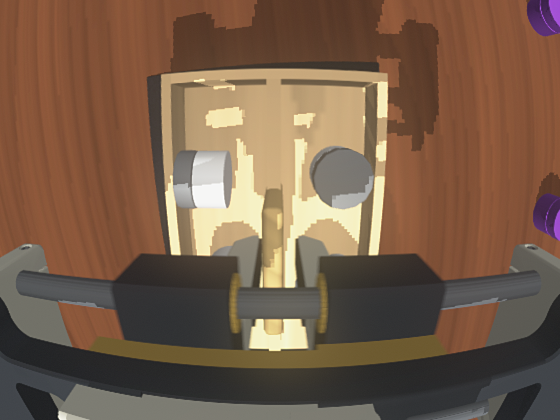

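Emit:
carry_out --series '[[[0.003, -0.002, 0.0], [0, 0, 0], 0.17], [[0.003, -0.002, 0.0], [0, 0, 0], 0.0], [[0.003, -0.002, 0.0], [0, 0, 0], 0.0], [[0.003, -0.002, 0.0], [0, 0, 0], 0.0]]'

```text
clock: 34.02
tool_pos: [492.2, -34.7, 31.9]
orientation: [1.285, 1.159, -1.291]
ft_force: [1.7, 0.4, -1.6]
gripper_width: 10.0
```

Emit:
carry_out --series '[[[0, 0, 0.0], [0, 0, 0], 0.0], [[0, 0, 0.0], [0, 0, 0], 0.0]]' --grip_force 55

```text
clock: 34.28
tool_pos: [492.2, -34.7, 31.9]
orientation: [1.286, 1.159, -1.291]
ft_force: [0.7, -0.8, -1.2]
gripper_width: 9.5
```

Run:
```python
from h import *
s=st()
```

```text
t 34.275 pos [492.2 -34.7  31.9] ori [ 1.286  1.159 -1.291] F [ 0.7 -0.8 -1.2] w 9.5 q [-1.740e-01  0.000e+00  1.946e+00 -1.000e-03  1.199e+00 -6.600e-02]
```

Emit:
carry_out --series '[[[-0.008, 0, 0], [0, 0, 0], 0], [[-0.016, 0, 0], [0, 0, 0], 0], [[-0.026, 0, 0], [0, -0.04, 0], 0], [[-0.04, 0, 0], [0, -0.08, 0], 0], [[-0.05, 0, 0], [0, -0.1, 0], 0]]'

```text
clock: 34.9
tool_pos: [492.7, -34.4, 83.0]
orientation: [1.206, 1.088, -1.339]
ft_force: [-0.2, 0.1, -5.1]
gripper_width: 9.6
```

Run:
```python
from h import *
s=st();save('side','s26');save('wrist','w26');crop('s26',270,130,410,260,'s26c')
```

```text
t 34.9 pos [492.7 -34.4  83. ] ori [ 1.206  1.088 -1.339] F [-0.2  0.1 -5.1] w 9.6 q [-0.093 -0.054  1.902 -0.105  1.3    0.042]
scale 4.615384615384615
```

View pics/s26c.png

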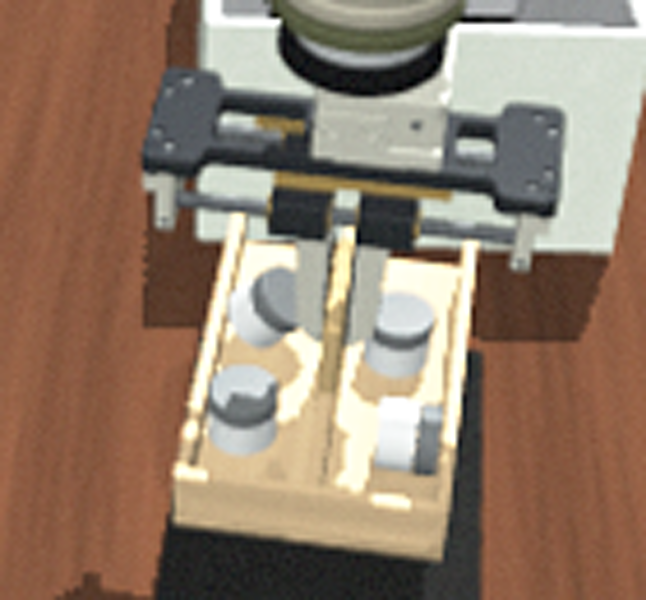

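View pics/w26.png

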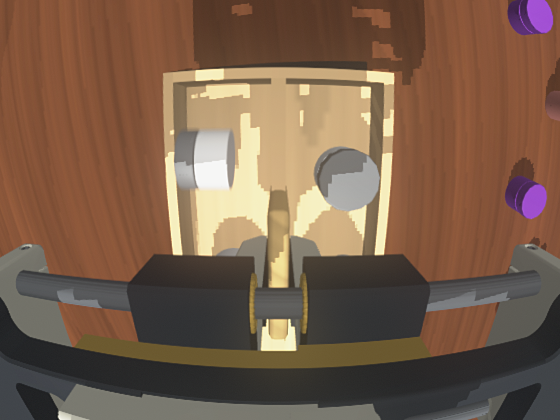

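Run:
```python
from h import *
M=Rdown(-6.2,-5.7)
for p in [(492,-35,120),(492,-35,160),(491,-38,200),(488,-55,225),(483,-85,235)]: rel(p,M)
```

```text
shift [-0.0362, -0.0014, 0.0045] turn [0.002, 0.001, 0.001] dist 37
shift [-0.076, -0.0015, 0.0085] turn [0.002, 0.001, 0.001] dist 77
shift [-0.1155, -0.0022, 0.0156] turn [0.002, 0.001, 0.001] dist 117
shift [-0.1386, -0.0035, 0.0352] turn [0.002, 0.001, 0.001] dist 143
shift [-0.1455, -0.0053, 0.0664] turn [0.002, 0.001, 0.001] dist 160
```

Emit:
carry_out --series '[[[-0.03, 0, 0.004], [0, 0, 0], 0], [[-0.07, 0, 0.008], [0, 0, 0], 0], [[-0.11, -0.001, 0.014], [0, 0, 0], 0], [[-0.138, -0.003, 0.034], [0, 0, 0], 0], [[-0.146, -0.005, 0.065], [0, 0, 0], 0]]'

```text
clock: 35.62
tool_pos: [483.6, -84.1, 235.9]
orientation: [1.208, 1.088, -1.336]
ft_force: [-0.2, -0.9, -5.7]
gripper_width: 9.4
```

Run:
```python
from h import *
st()
M=Rdown(2.5,-5.7)
for p in [(447,-300.6,235)]: rel(p,M)
```

```text
t 35.625 pos [483.6 -84.1 235.9] ori [ 1.208  1.088 -1.336] F [-0.2 -0.9 -5.7] w 9.4 q [-0.197 -0.182  1.736 -0.1    1.58  -0.093]
shift [0.0228, -0.0136, 0.218] turn [-0.148, 0.0, 0.016] dist 220
```

Emit:
carry_out --series '[[[0.004, -0.003, 0.044], [-0.03, 0, 0.003], 0], [[0.009, -0.005, 0.087], [-0.06, 0, 0.006], 0], [[0.013, -0.008, 0.131], [-0.09, 0, 0.01], 0], [[0.018, -0.011, 0.175], [-0.12, 0, 0.013], 0], [[0.022, -0.0136, 0.218], [-0.148, 0, 0.016], 0]]'

```text
clock: 36.25
tool_pos: [444.9, -301.7, 233.1]
orientation: [1.105, 1.157, -1.224]
ft_force: [-0.1, -0.3, -6.0]
gripper_width: 9.2
```

Emit:
carry_out --series '[[[0, 0, 0], [0, 0, 0], 0], [[0, 0, 0], [0, 0, 0], 0]]'

```text
clock: 36.5
tool_pos: [445.4, -300.0, 233.1]
orientation: [1.106, 1.157, -1.225]
ft_force: [-0.5, 0.6, -4.7]
gripper_width: 9.7
```

Run:
```python
from h import *
s=st()
save('side','s27');save('top','t27');save('wrist','w27')
rel((447,-300.6,228),Rdown(2.5,15)); rel((447,-300.6,225),Rdown(2.5,45))
```

```text
t 36.5 pos [ 445.4 -300.   233.1] ori [ 1.106  1.157 -1.225] F [-0.5  0.6 -4.7] w 9.7 q [-0.63  -0.109  1.675 -0.079  1.517 -0.669]
shift [0.0058, 0.0009, 0.0007] turn [-0.001, 0.361, 0.003] dist 6
shift [0.0087, 0.001, 0.0004] turn [-0.002, 0.885, 0.003] dist 9
```

View pics/s27.png

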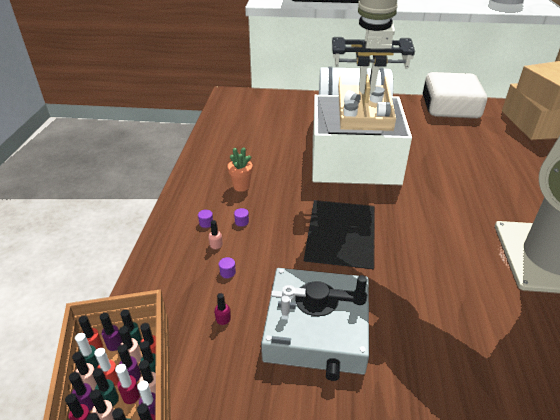

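View pics/t27.png

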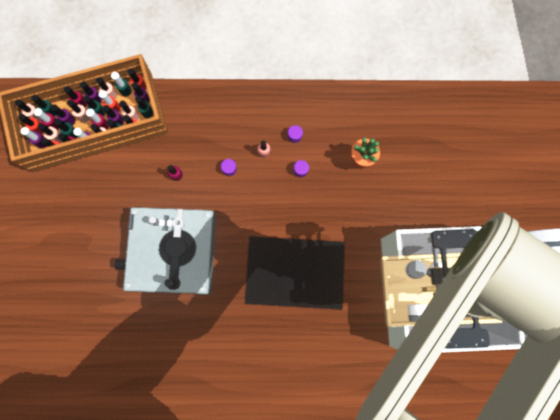

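View pics/w27.png

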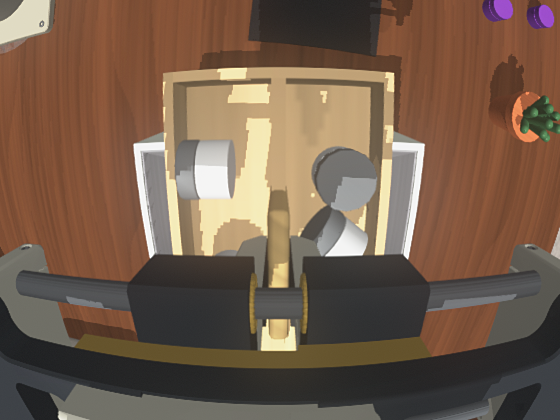

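Emit:
carry_out --series '[[[0, 0, 0], [0, 0.07, 0], 0], [[0.001, 0, 0], [0, 0.14, 0], 0], [[0.003, 0, 0], [0, 0.22, 0], 0], [[0.005, 0, 0], [0, 0.3, 0], 0], [[0.006, 0, 0], [0, 0.38, 0], 0]]'

```text
clock: 37.28
tool_pos: [446.4, -300.4, 228.1]
orientation: [1.376, 1.439, -1.037]
ft_force: [0.2, 0.4, -5.5]
gripper_width: 10.0
```

Run:
```python
from h import *
s=st()
rel((447,-300.6,225),Rdown(2.5,48))
```

```text
t 37.275 pos [ 446.4 -300.4  228.1] ori [ 1.376  1.439 -1.037] F [ 0.2  0.4 -5.5] w 10.0 q [-0.821  0.153  1.442  0.183  1.761 -0.849]
shift [0.0029, 0.0006, 0.0011] turn [-0.001, 0.556, 0.002] dist 3
```

Emit:
carry_out --series '[[[0, 0, 0], [0, 0.1, 0], 0], [[0.001, 0, 0], [0, 0.2, 0], 0], [[0.002, 0, 0], [0, 0.32, 0], 0], [[0.003, 0, 0], [0, 0.44, 0], 0], [[0.003, 0, 0], [0, 0.556, 0], 0]]'

```text
clock: 37.9
tool_pos: [446.5, -300.1, 225.2]
orientation: [1.75, 1.828, -0.674]
ft_force: [-0.0, 0.3, -3.4]
gripper_width: 9.9
```

Emit:
carry_out --series '[[[0, 0, 0], [0, 0, 0], 0], [[0, 0, 0], [0, 0, 0], 0], [[0, 0, 0], [0, 0, 0], 0], [[0, 0, 0], [0, 0, 0], 0]]'

```text
clock: 38.4
tool_pos: [446.2, -300.0, 226.5]
orientation: [1.747, 1.824, -0.677]
ft_force: [1.0, -0.3, -3.0]
gripper_width: 9.7
```

Run:
```python
from h import *
s=st()
save('side','s28');save('top','t28');save('wrist','w28');crop('s28',280,0,440,200,'s28c')
```

```text
t 38.4 pos [ 446.2 -300.   226.5] ori [ 1.747  1.824 -0.677] F [ 1.  -0.3 -3. ] w 9.7 q [-0.98   0.593  1.106  0.475  2.142 -0.909]
scale 3.0
```

View pics/s28c.png

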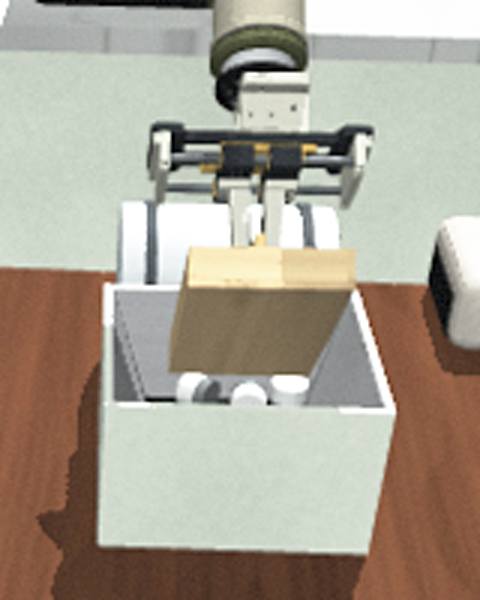

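View pics/w28.png

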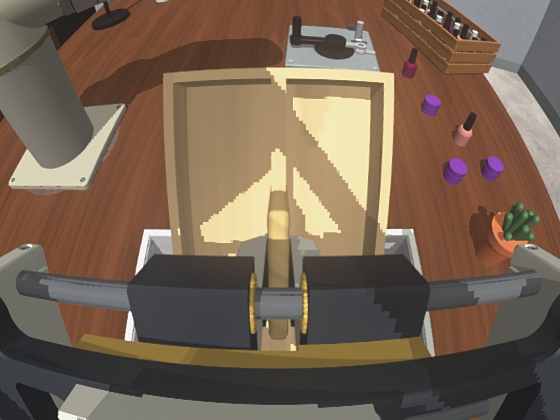

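Emit:
carry_out --series '[[[0, 0, 0], [0, -0.16, 0], 0], [[0, 0, 0], [0, -0.32, 0], 0], [[0, 0, 0], [0, -0.48, 0], 0], [[0, 0, 0], [0, -0.64, 0], 0], [[0, 0, 0], [0, -0.81, 0], 0]]'

```text
clock: 39.17
tool_pos: [445.8, -300.4, 226.2]
orientation: [1.193, 1.244, -1.17]
ft_force: [0.4, 0.8, -2.8]
gripper_width: 9.7
```

Run:
```python
from h import *
s=st()
rel((446,-300,245),Rdown(2.5,0))
rel((483,-85,245),Rdown(-3.0,0))
```

```text
t 39.175 pos [ 445.8 -300.4  226.2] ori [ 1.193  1.244 -1.17 ] F [ 0.4  0.8 -2.8] w 9.7 q [-0.699 -0.034  1.613  0.014  1.577 -0.74 ]
shift [-0.0188, 0.0002, -0.0007] turn [-0.002, -0.02, 0.001] dist 19
shift [-0.0146, 0.0461, -0.214] turn [0.094, -0.02, 0.002] dist 219
```

Emit:
carry_out --series '[[[-0.019, 0.002, -0.01], [0, -0.02, 0], 0], [[-0.019, 0.012, -0.06], [0.03, -0.02, 0], 0], [[-0.019, 0.023, -0.11], [0.06, -0.02, 0], 0], [[-0.019, 0.035, -0.16], [0.1, -0.02, 0], 0], [[-0.019, 0.046, -0.214], [0.1, -0.02, 0], 0]]'

```text
clock: 39.8
tool_pos: [483.2, -83.4, 251.1]
orientation: [1.257, 1.19, -1.253]
ft_force: [0.6, -0.0, -2.9]
gripper_width: 9.3
```

Run:
```python
from h import *
s=st();save('top','t29');crop('t29',370,210,560,370,'t29c')
rel((490.3,-34.8,120),Rdown(-3.3,0))
```

```text
t 39.8 pos [483.2 -83.4 251.1] ori [ 1.257  1.19  -1.253] F [ 0.6 -0.  -2.9] w 9.3 q [-0.281 -0.179  1.702  0.007  1.625 -0.221]
scale 3.75
shift [0.1319, 0.0045, -0.0408] turn [0.002, -0.013, 0.005] dist 138
```

View pics/t29c.png

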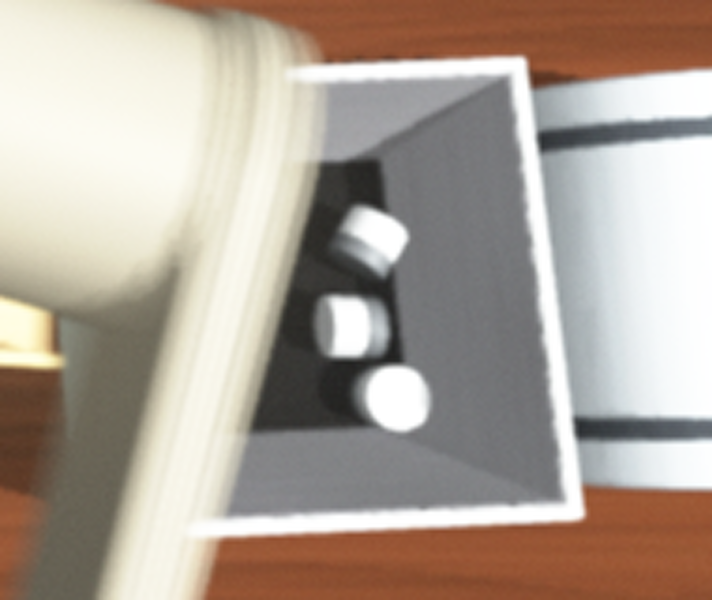

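Emit:
carry_out --series '[[[0.01, 0.001, -0.015], [0, -0.013, 0], 0], [[0.04, 0.003, -0.037], [0, -0.013, 0.004], 0], [[0.09, 0.0045, -0.041], [0, -0.013, 0.004], 0], [[0.14, 0.0045, -0.041], [0, -0.013, 0.004], 0], [[0.18, 0.0045, -0.041], [0, -0.013, 0.004], 0]]'

```text
clock: 40.48
tool_pos: [488.8, -43.1, 68.7]
orientation: [1.248, 1.18, -1.257]
ft_force: [0.1, 0.3, -2.2]
gripper_width: 9.9
```

Emit:
carry_out --series '[[[0, 0, 0], [0, 0, 0], 0], [[0, 0, 0], [0, 0, 0], 0]]'

```text
clock: 40.72
tool_pos: [490.5, -43.7, 71.9]
orientation: [1.248, 1.175, -1.255]
ft_force: [0.2, 0.4, -2.5]
gripper_width: 9.6
```

Run:
```python
from h import *
s=st();save('top','t30');save('side','s30');save('wrist','w30')
rel((490.3,-34.8,34),Rdown(-3.3,0))
crop('s30',280,120,420,260,'s30c')
```

```text
t 40.725 pos [490.5 -43.7  71.9] ori [ 1.248  1.175 -1.255] F [ 0.2  0.4 -2.5] w 9.6 q [-0.188 -0.061  1.926 -0.007  1.275 -0.127]
shift [0.0382, -0.0013, -0.0091] turn [-0.001, 0.008, -0.003] dist 39
scale 4.285714285714286
```

View pics/s30c.png

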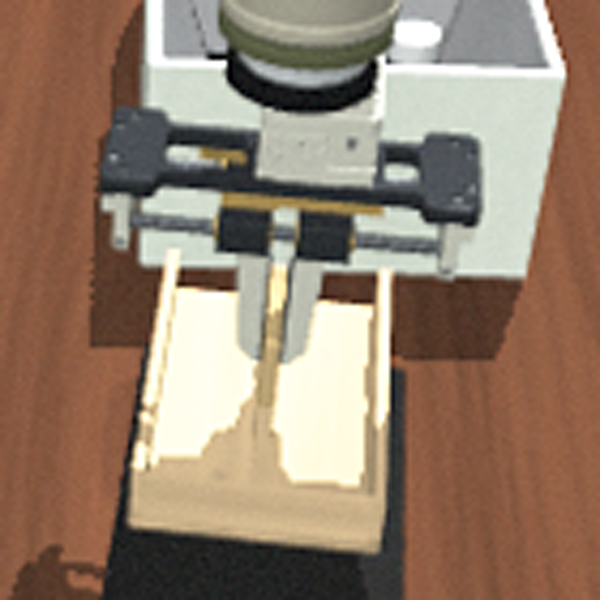

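View pics/w30.png

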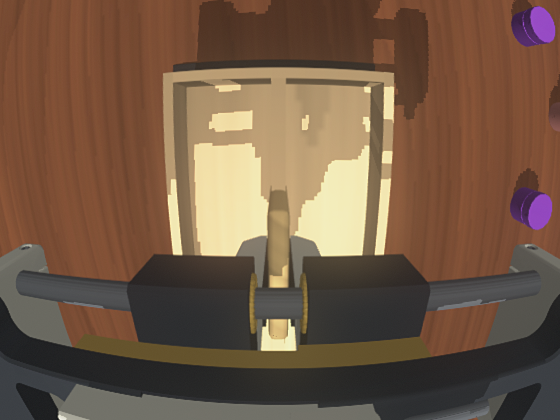

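View pics/t30.png

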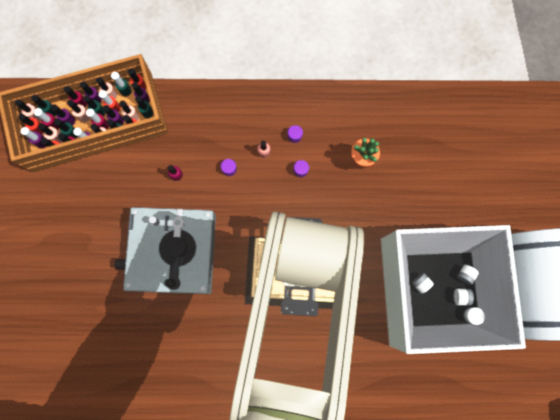

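Emit:
carry_out --series '[[[0, -0.001, -0.009], [0, 0.006, -0.002], 0], [[0.015, -0.001, -0.009], [0, 0.006, -0.002], 0], [[0.03, -0.001, -0.009], [0, 0.006, -0.002], 0], [[0.035, -0.001, -0.009], [0, 0.006, -0.002], 0], [[0.035, -0.001, -0.009], [0, 0.006, -0.002], 0]]'

```text
clock: 41.5
tool_pos: [487.7, -34.4, 33.6]
orientation: [1.249, 1.183, -1.256]
ft_force: [-0.3, -0.2, -2.9]
gripper_width: 9.6
```

Run:
```python
from h import *
s=st();rel((490.3,-34.8,32),Rdown(-3.3,0));save('side','s31');crop('s31',290,150,400,270,'s31c')
```

```text
t 41.5 pos [487.7 -34.4  33.6] ori [ 1.249  1.183 -1.256] F [-0.3 -0.2 -2.9] w 9.6 q [-0.174 -0.014  1.957 -0.002  1.203 -0.115]
shift [0.0016, 0.0026, 0.0003] turn [-0.001, 0.001, 0.004] dist 3
scale 5.0
```

View pics/s31c.png

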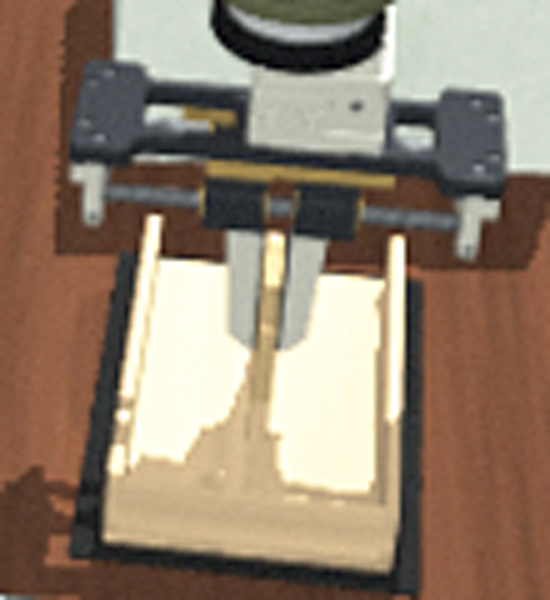

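Centred on the mat; lowering the last couple of millimetres.

Emit:
carry_out --series '[[[0.001, 0.001, 0], [0, 0, 0], 0], [[0.002, 0.001, 0], [0, 0, 0], 0], [[0.002, 0.001, 0], [0, 0, 0], 0]]'

```text
clock: 41.92
tool_pos: [489.6, -34.5, 32.6]
orientation: [1.25, 1.182, -1.254]
ft_force: [0.6, 1.1, -2.9]
gripper_width: 9.6
```

Emit:
carry_out --series '[[[0.001, 0, 0], [0, 0, 0], 0], [[0.001, 0, 0], [0, 0, 0], 0]]'

```text
clock: 42.18
tool_pos: [489.6, -34.5, 31.8]
orientation: [1.25, 1.182, -1.254]
ft_force: [-0.9, -0.1, -0.0]
gripper_width: 9.8
```

Emit:
carry_out --series '[[[0, 0, 0], [0, 0, 0], 0.1], [[0, 0, 0], [0, 0, 0], 0.25], [[0, 0, 0], [0, 0, 0], 0.35], [[0, 0, 0], [0, 0, 0], 0.35], [[-0.03, 0, 0], [0, 0, 0], 0.35]]'

```text
clock: 42.8
tool_pos: [487.1, -34.1, 59.4]
orientation: [1.248, 1.186, -1.258]
ft_force: [0.6, 0.2, 0.8]
gripper_width: 32.6
```

Emit:
carry_out --series '[[[-0.05, 0, 0], [0, 0, 0], 0.35], [[-0.1, 0, 0], [0, 0, 0], 0.35], [[-0.15, 0, 0], [0, 0, 0], 0.35], [[-0.17, -0.05, 0], [0, 0, 0], 0.35], [[-0.17, -0.08, 0], [0, 0, 0], 0.35]]'

```text
clock: 43.42
tool_pos: [410.0, -29.7, 234.0]
orientation: [1.251, 1.179, -1.252]
ft_force: [0.8, -0.5, 0.8]
gripper_width: 32.6
```

Run:
```python
from h import *
s=st();save('top','t32');save('side','s32');save('wrist','w32')
crop('t32',110,195,230,305,'t32e')
```

```text
t 43.425 pos [410.  -29.7 234. ] ori [ 1.251  1.179 -1.252] F [ 0.8 -0.5  0.8] w 32.6 q [-0.195 -0.415  1.923 -0.002  1.632 -0.138]
scale 5.454545454545454
```

View pics/t32.png

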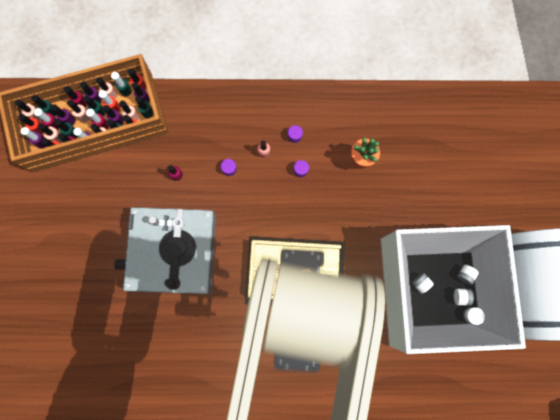

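View pics/s32.png

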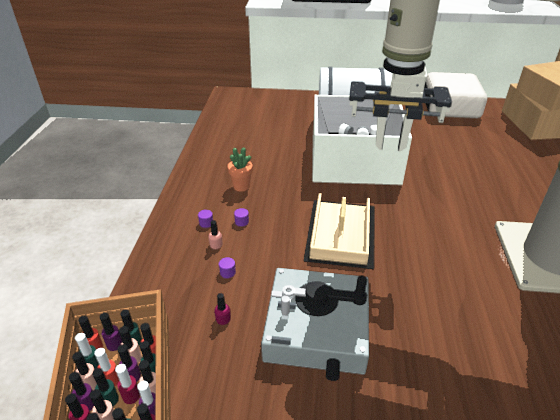

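View pics/t32e.png

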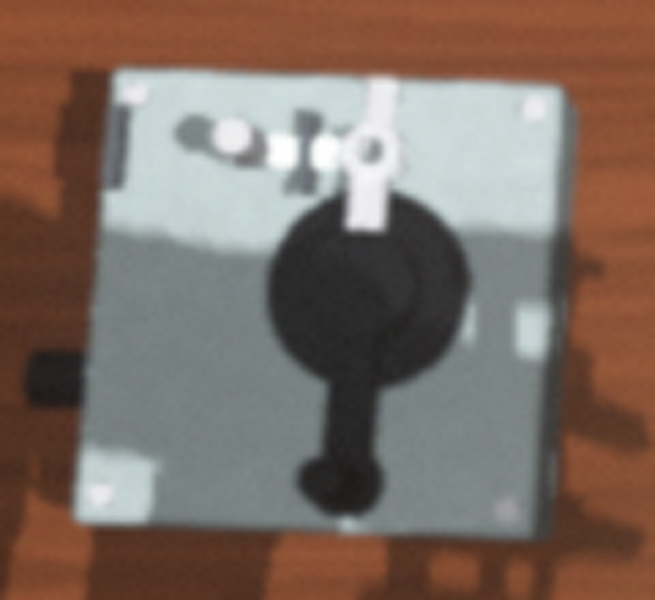

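Run:
```python
from h import *
st(); print(r.close_job())
```

```text
t 43.575 pos [409.8 -29.6 232.2] ori [ 1.251  1.18  -1.253] F [-0.3  0.2  0. ] w 32.6 q [-0.195 -0.413  1.925 -0.002  1.63  -0.137]
the job is handed in; nothing more can be done
None
```

I did the job in the order asked and handed it in at about 43.6 s; the hand-in gives no verdict.

- **Isolator:** I swung the handle to OFF and pushed the slide forward about 41 mm. The wrist-camera view straight down showed the padlock holes in line to about 1 mm. The last top view, taken just before hand-in, showed the handle and slide still in place.
- **Pots:** There were four grey-lidded pots and I gathered all four into the caddy. I left the three purple look-alikes alone. In the caddy, one pot fell on its side and one leaned against the wall. I carried it tilted slightly back, so none came out.
- **Tipping:** I tipped the caddy about 48° over the hopper. The wrist force fell from about 5 N to 3 N, which is the empty caddy's weight. The top camera showed all four pots on the hopper floor.
- **Caddy:** It stands upright and empty, centred on its mat. The bottles and plant were where they started.

**What disagreed or went wrong:**
- The reported TCP pose puts the fingertips about 34 mm lower than the cameras show, so I worked with a corrected height.
- Before I found that, my first grip on the handle post caught only its top few millimetres and slipped. That left the handle about 0.03 rad short, which I re-gripped and corrected.
- My first try at the slide knob also closed above it; I repeated it lower.

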